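# Weigh out alloy beads and charge the melting unit

## Robot

A 7-joint arm with a two-finger parallel gripper is mounted at the origin on the work surface. World frame = base frame: x ahead of the robot, y to its left, z up, the work surface at z = 0. Lengths are in m, angles in rad, forces in N, time in s.
With the tool pointing down it reaches from about 0.35 to 0.9 m from the base axis. Payload 8.1 kg.
Tool frame: the origin (TCP) lies between the finger pads; the fingertips stand 8 mm ahead of it and the grasp point (between the pads) lies 11 mm behind it; z points along the fingers, y is the direction in which the jaws open and shut (so a half turn about z gives the same grasp; the last joint's range is limited). The gripper opens to 92 mm and grips with 3 to 60 N. Pads are 19 mm wide; open, the fingers measure 130 mm over their backs; the gripper's body (75 mm by 190 mm) begins 47 mm behind the grasp point.
Start: joints at [1.057, 0.434, 0.025, 1.573, -0.012, 1.134, -0.075], TCP at [0.25, -0.573, 0.235] pointing down, gripper open.
Joint ranges: [-2.62, 2.62], [-0.44, 2.09], [-1.27, 1.32], [0.08, 2.57], [-1.32, 4.46], [0.12, 2], [-2.74, 2.74]. Speed limits (rad/s): [2.22, 2.22, 3.01, 3.01, 3.14, 3.14, 3.14].

## Interface

Orientations are given as a 3x3 rotation matrix whose columns are the frame's x, y, z axes.
In Python, from workcell import ctrl, eyes gives the robot as it stands.
- The arm moves only by the tool move_arm, never from a script. Its argument "rows" is one flat list of numbers, 7 for each row, row after row: the turn, a rotation vector about the tool's x, y, z in degrees, then the shift along the tool's x, y, z in cm, then the opening, from -1 (shut) to 1 (fully open). In form: [wx, wy, wz, x, y, z, gripper, wx, wy, wz, x, y, z, gripper, ...]. A call has 1 to 10 rows; each row is the pose to reach, as a shift and turn from the pose commanded when the call began, along the tool's axes at that moment; what a row does not reach only later rows make up. A row lasts 1/12 s, in which the tool goes at most 41.7 mm and 7.16 degrees, less where a joint would pass 70% of its speed; a pose out of reach is approached as far as the arm can. A call with a gripper value outside its range is refused whole. The fingers move at their own pace and stop on an object; "squeeze" is the grip in N (left out, the last holds). Time passes only in rows, so rows that repeat a pose let the fingers close. It gives the time, the measured TCP pose, the force and the opening at its end, in the units of the state.
- ctrl.get_obs(): the state, without advancing time (a new reading comes with each control period).
- eyes.get_image(name): name is "side" or "top"; returns a dict with "frame" (420x560x3 uint8, blue, green, red), "fx", "fy", "cx", "cy" (pixels), "k1" (the pictures are not rectified: a ray, as slopes to the right and down, at radius r is drawn at 1 + k1 r^2 times it, then the intrinsics apply), "xyz" and "rotation" of the camera in the world. Camera axes: x right, y up, looking along -z (the intrinsics and any distortion apply to the point x, -y, -z); pixel columns grow to the right and rows downward; lengths in m; the calibration is good to about 2 mm. A picture is of the moment at which its call begins. There is no depth.
- ctrl.finish_job(): hands the job in, once; it reports no verdict.
The state is a dict: "time": time; "joints": joint angles; "qvel": joint speeds; "joint_torque": joint torques, N m; "ee_pos": TCP position; "tcp_rot": TCP orientation; "ft_force": force on the tool from outside, world axes, zero at the start; "wrist_torque": the same for the moment, N m; "gripper_width": finger opening in m.
Only numpy, scipy, OpenCV 4.12 (cv2) and the standard library are available. Lean on these libraries where they do the work, as an engineer would, in place of code of your own. Each camera call takes 0.05 s, during which the arm holds its last target. There are 200 camera calls.

## Task

With the scoop, scoop up at least three alloy beads from the blue tray, stand the loaded scoop on the scale and let go of it so that it can be weighed. Then take the scoop again and tip it steeply over the crucible, mouth down past 45 degrees, so that it empties (at least three beads must end up in there), put the scoop back down standing on the bench or the scale, and last press the green start plunger fully down and let it come up. Do not touch beads with the gripper, leave none lying outside the tray and the crucible, and leave the jar, bowl and plaster puck where they are.

Things in the scene. Friction and masses are not known exactly. Their poses are not given: they have to be found in the camera images.
- scoop: Loose aluminium hand scoop with an orange handle, 140 g, standing on its flat floor. Origin: centre of the floor's underside; z up, +x out of the open mouth. Bowl 52 long (x = -35 to 17) by 54 wide (y), floor 1.2 thick, side walls and back 2 thick and 28 high, no front wall; in front its floor goes on as a flat tongue 38 wide to the lip at x = 35.
- scoop_handle (a point): Middle of the scoop's handle, x = -60, z = 62 in the scoop's frame; same axes. The handle is a straight orange bar 16 wide (y), 12 thick, 85 long; it leaves the bowl's back wall at x = -34, z = 24 and rises backwards at 55 degrees to x = -83, z = 94.
- scoop_bowl (a point): Middle of the space in the scoop's bowl: x = 0, z = 12 in the scoop's frame.
- scoop_lip (a point): Middle of the scoop's front edge, on top of the floor: x = +35, z = 1 in the scoop's frame.
- tray: Fixed blue stock tray, open on top, outside 230 (x) by 76 (y) by 30 high, walls and floor 5 thick (inside 220 by 66), upright walls. Origin: centre of its underside. The beads start in the +x half; the -x end is empty, with room to set the scoop in.
- scale: Fixed low weighing scale, 110 x 110, flat white pan 100 x 100 whose top is 18 above the bench. Origin: centre of its underside.
- crucible_in (a point): Centre of the inner floor of the white ceramic crucible fixed on the melting unit, 56 above the bench; its axes are the unit's. The crucible's mouth is about 82 across inside, 92 outside; inner floor about 68 across; rim 49 above this point.
- crucible_rim (a point): Centre of the crucible's mouth, 105 above the bench.
- melter: Fixed white melting unit, casing 180 (x) by 220 (y) by 50 high. Origin: centre of its underside. The crucible stands on it at x = 0, y = +50; the start plunger at x = -20, y = -62.
- plunger_top (a point): Centre of the top of the green mushroom head (34 across, 10 thick) of the start plunger, 92 above the bench when up; it goes down with the head.
- start_plunger (a joint): Travel of the start plunger in m: 0 up, 0.012 fully down on its stop. Spring, 2 N at the start to about 8 N at the stop; it comes back up when let go.
- flux_jar: Bystander: small amber jar with a red cap, 48 across, 55 high, loose. Origin: centre of its underside.
- mixing_bowl: Bystander: small green bowl, 68 across, 35 high, loose. Origin: centre of its underside.
- plaster_model: Bystander: off-white plaster puck, 44 across, 30 high, loose. Origin: centre of its underside.
- bead0: Polished casting alloy bead, a steel-coloured ball 14 across, 12.5 g, lying loose in the tray; it does not roll by itself on a level surface. Origin: its centre.
- bead1: Polished casting alloy bead, a steel-coloured ball 14 across, 12.5 g, lying loose in the tray; it does not roll by itself on a level surface. Origin: its centre.
- bead2: Polished casting alloy bead, a steel-coloured ball 14 across, 12.5 g, lying loose in the tray; it does not roll by itself on a level surface. Origin: its centre.
- bead3: Polished casting alloy bead, a steel-coloured ball 14 across, 12.5 g, lying loose in the tray; it does not roll by itself on a level surface. Origin: its centre.
- bead4: Polished casting alloy bead, a steel-coloured ball 14 across, 12.5 g, lying loose in the tray; it does not roll by itself on a level surface. Origin: its centre.
Mind the look-alikes: they are no part of the job. Of the things shaped like the scoop, the aluminium one is meant. Of the things that look like the scale, take the one that is farthest to the robot's left at the start.

How it is judged:
On the way, in this order (a step that is already met when the one before it is completed fails the run):
1. The scoop stands on the scale, let go and at rest, with at least three beads in it (contact force between the fingers and scoop below 0.1 N and contact force between scoop and scale above 0.3 N and angle between scoop's own z axis and vertical below 0.15 rad and linear speed of scoop below 0.03 m/s and (distance between each of bead0, bead1, bead2 and scoop_bowl below 0.042 m or distance between each of bead0, bead1, bead3 and scoop_bowl below 0.042 m or distance between each of bead0, bead1, bead4 and scoop_bowl below 0.042 m or distance between each of bead0, bead2, bead3 and scoop_bowl below 0.042 m or distance between each of bead0, bead2, bead4 and scoop_bowl below 0.042 m or distance between each of bead0, bead3, bead4 and scoop_bowl below 0.042 m or distance between each of bead1, bead2, bead3 and scoop_bowl below 0.042 m or distance between each of bead1, bead2, bead4 and scoop_bowl below 0.042 m or distance between each of bead1, bead3, bead4 and scoop_bowl below 0.042 m or distance between each of bead2, bead3, bead4 and scoop_bowl below 0.042 m)), for 0.3 s.
2. The scoop is tipped past 45 degrees and at least three beads are in the crucible (angle between scoop's own z axis and vertical above 0.78 rad and (distance between each of bead0, bead1, bead2 and crucible_in below 0.042 m or distance between each of bead0, bead1, bead3 and crucible_in below 0.042 m or distance between each of bead0, bead1, bead4 and crucible_in below 0.042 m or distance between each of bead0, bead2, bead3 and crucible_in below 0.042 m or distance between each of bead0, bead2, bead4 and crucible_in below 0.042 m or distance between each of bead0, bead3, bead4 and crucible_in below 0.042 m or distance between each of bead1, bead2, bead3 and crucible_in below 0.042 m or distance between each of bead1, bead2, bead4 and crucible_in below 0.042 m or distance between each of bead1, bead3, bead4 and crucible_in below 0.042 m or distance between each of bead2, bead3, bead4 and crucible_in below 0.042 m)), for 0.1 s.
3. The scoop stands on the bench or the scale, let go (contact force between the fingers and scoop below 0.1 N and angle between scoop's own z axis and vertical below 0.15 rad and linear speed of scoop below 0.03 m/s and (height (world z) of scoop below 0.004 m or contact force between scoop and scale above 0.3 N)), for 0.2 s.
4. The start plunger is pressed down to its stop, with the scoop set down (value of joint start_plunger above 0.0105 m and contact force between the fingers and scoop below 0.1 N), for 0.05 s.
At the end, for the whole second after the job is handed in: At least three beads lie in the crucible and every other bead in the crucible or the tray, all at rest; the scoop stands at rest on the bench or the scale within 0.15 rad of upright, let go; the plunger is up again (within 2 mm) (all of step 3 and (distance between each of bead0, bead1, bead2 and crucible_in below 0.042 m or distance between each of bead0, bead1, bead3 and crucible_in below 0.042 m or distance between each of bead0, bead1, bead4 and crucible_in below 0.042 m or distance between each of bead0, bead2, bead3 and crucible_in below 0.042 m or distance between each of bead0, bead2, bead4 and crucible_in below 0.042 m or distance between each of bead0, bead3, bead4 and crucible_in below 0.042 m or distance between each of bead1, bead2, bead3 and crucible_in below 0.042 m or distance between each of bead1, bead2, bead4 and crucible_in below 0.042 m or distance between each of bead1, bead3, bead4 and crucible_in below 0.042 m or distance between each of bead2, bead3, bead4 and crucible_in below 0.042 m) and (distance between bead0 and crucible_in below 0.042 m or (x of bead0 in the frame of tray between -0.113 and 0.113 m and y of bead0 in the frame of tray between -0.037 and 0.037 m)) and (distance between bead1 and crucible_in below 0.042 m or (x of bead1 in the frame of tray between -0.113 and 0.113 m and y of bead1 in the frame of tray between -0.037 and 0.037 m)) and (distance between bead2 and crucible_in below 0.042 m or (x of bead2 in the frame of tray between -0.113 and 0.113 m and y of bead2 in the frame of tray between -0.037 and 0.037 m)) and (distance between bead3 and crucible_in below 0.042 m or (x of bead3 in the frame of tray between -0.113 and 0.113 m and y of bead3 in the frame of tray between -0.037 and 0.037 m)) and (distance between bead4 and crucible_in below 0.042 m or (x of bead4 in the frame of tray between -0.113 and 0.113 m and y of bead4 in the frame of tray between -0.037 and 0.037 m)) and linear speed of each of bead0, bead1, bead2, bead3, bead4 below 0.03 m/s and value of joint start_plunger below 0.002 m); the robot touches nothing.
It fails at once if The jar is moved more than 30 mm (distance of flux_jar from where it was at the start of the episode above 0.03 m).
It fails at once if The mixing bowl is moved more than 30 mm (distance of mixing_bowl from where it was at the start of the episode above 0.03 m).
It fails at once if The plaster puck is moved more than 30 mm (distance of plaster_model from where it was at the start of the episode above 0.03 m).
It fails at once if The gripper touches a bead (more than 0.5 N) (contact force between the fingers and bead0 above 0.5 N or contact force between the fingers and bead1 above 0.5 N or contact force between the fingers and bead2 above 0.5 N or contact force between the fingers and bead3 above 0.5 N or contact force between the fingers and bead4 above 0.5 N).
It also fails if it takes over 72 s, if anything falls off the work surface, if the arm or the gripper's body presses on something with over 40 N, if the wrist force passes 120 N, or if a joint passes its speed limit or range.

## Working session

There is one attempt and no reset: what is moved stays moved. The work goes in short steps, Python scripts to look and compute and a tool call to move; the robot and the scene stay as the last step left them, time stands still between calls to the robot, and variables do not carry over. Pictures are saved under pics/ and viewed, about 8 in all and at most 12, crops included, and the job is handed in when it is done.

Besides the shell and the picture viewer there is one more tool, called after "Call:" as name(argument=value, ...) on one line, values as JSON. move_arm: Moves the arm, as the interface text tells. Its arguments: {"type":"object","properties":{"rows":{"type":"array","items":{"type":"number"}},"squeeze":{"type":"number"}},"required":["rows"]}

```bash
mkdir -p pics; ls; cat > h.py <<'E'
import numpy as np, cv2
from workcell import ctrl, eyes
def ray(im,u,v):
    p=cv2.undistortPoints(np.array([[[u,v]]],float),np.array([[im['fx'],0,im['cx']],[0,im['fy'],im['cy']],[0,0,1]]),np.array([im['k1'],0,0,0,0.]))[0,0]
    R=np.array(im['rotation']); return np.array(im['xyz']),R@np.array([p[0],-p[1],-1])
def onz(im,u,v,z):
    o,d=ray(im,u,v); return np.round(o+d*(z-o[2])/d[2],4)
def proj(im,P):
    c=np.array(im['rotation']).T@(np.array(P)-np.array(im['xyz'])); a,b=c[0]/-c[2],-c[1]/-c[2]; s=1+im['k1']*(a*a+b*b)
    return im['fx']*a*s+im['cx'],im['fy']*b*s+im['cy']
def snap(n,f,crop=None,scale=1):
    im=eyes.get_image(n); g=im['frame']
    if crop: g=g[crop[1]:crop[3],crop[0]:crop[2]]
    cv2.imwrite('pics/'+f,cv2.resize(g,None,fx=scale,fy=scale,interpolation=cv2.INTER_CUBIC)); return im
E
python3 - <<'E'
from h import *
a=snap('top','t0.png',scale=1.4);b=snap('side','s0.png',scale=1.4)
import pickle
pickle.dump((a,b),open('im0.pkl','wb'))
for i in(a,b):print(i['xyz'],i['rotation'],i['fx'],i['k1'])
print(ctrl.get_obs())
E
```

```text
pics
[ 0.38582857 -0.02967288  1.25137852] [[-0.0009998   0.98782147 -0.15558837]
 [-0.99950589 -0.00587514 -0.03087817]
 [-0.03141622  0.15548062  0.98733925]] 491.0564705097327 -0.1669968766386672
[0.32956276 0.75441553 0.62810338] [[-0.95631577  0.17219404 -0.23624003]
 [-0.29222737 -0.54109425  0.78855575]
 [ 0.00795648  0.82314411  0.56777678]] 428.7433488647547 -0.06599113125342863
{'time': 0.1, 'joints': array([ 1.05738758,  0.43513468,  0.02496843,  1.57401159, -0.01160088,
        1.13402322, -0.07510822]), 'qvel': array([ 2.57221660e-04,  2.39392244e-04,  1.03787431e-03, -1.13257770e-03,
        6.02742232e-04,  7.67724215e-05, -8.58189186e-04]), 'joint_torque': array([ 3.22723659e-03, -6.69131541e+01,  9.88004319e-01, -3.15146434e+01,
       -6.05121371e-02,  3.74553446e-02,  7.86168357e-05]), 'ee_pos': array([ 0.24936508, -0.57259709,  0.23403285]), 'tcp_rot': array([[ 9.16827408e-01,  3.99283150e-01, -6.85688191e-04],
       [ 3.99283718e-01, -9.16826555e-01,  1.25700112e-03],
       [-1.26757777e-04, -1.42623721e-03, -9.99998975e-01]]), 'ft_force': array([-0.20365983, -0.31635734, -0.26527923]), 'wrist_torque': array([ 0.02651068,  0.01846357, -0.03609226]), 'gripper_width': 0.09182173161288437}
```

View pics/t0.png

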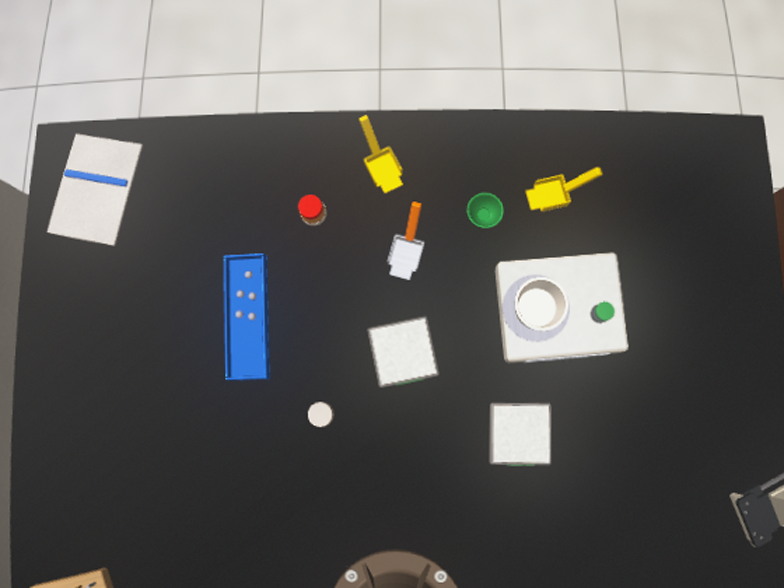

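View pics/s0.png

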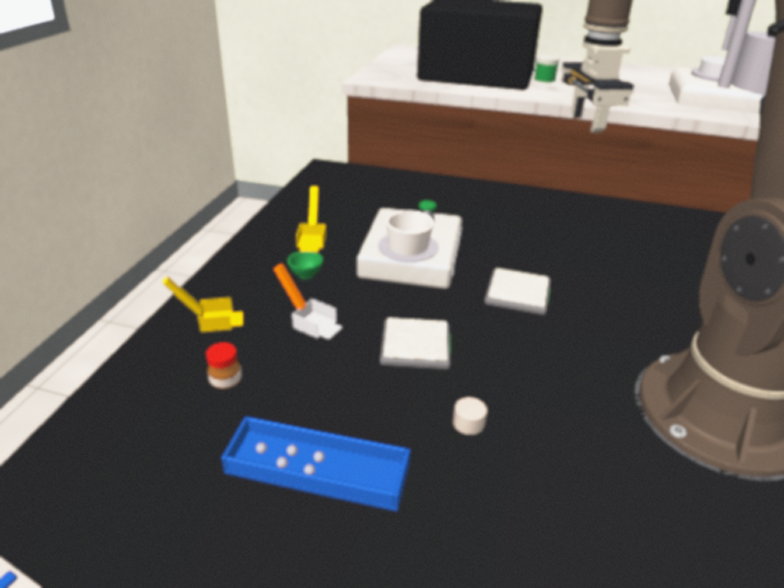

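Both views show the aluminium scoop with its orange handle (top image 405,255, mouth towards the robot) and the blue tray (245,315, beads at the far end). The target scale is the left one (403,352), and the melter is at (562,307). Next I'll measure them.

```bash
python3 - <<'E'
from h import *
import pickle
a,b=pickle.load(open('im0.pkl','rb'))
g=a['frame'];hsv=cv2.cvtColor(g,cv2.COLOR_BGR2HSV)
def comps(im,lo,hi,z,mn=30):
    m=cv2.inRange(cv2.cvtColor(im['frame'],cv2.COLOR_BGR2HSV),lo,hi)
    for c in cv2.findContours(m,0,2)[0]:
        if cv2.contourArea(c)<mn: continue
        (u,v),s,an=cv2.minAreaRect(c); bx=cv2.boxPoints(((u,v),s,an))
        print(np.round([u,v]),onz(im,u,v,z),'area',cv2.contourArea(c),'corners',[list(onz(im,*q,z)[:2]) for q in bx])
print('tray top');comps(a,(100,120,60),(125,255,255),.03,300)
print('orange');comps(a,(5,150,100),(18,255,255),.062)
print('green');comps(a,(50,100,40),(85,255,255),.092)
print('red');comps(a,(0,150,100),(4,255,255),.055)
print('white z18');comps(a,(0,0,150),(180,60,255),.018,250)
m=(hsv[...,1]<110)&(hsv[...,2]>120)
sub=np.zeros_like(m);sub[185:235,162:190]=1
for c in cv2.findContours((m&sub).astype(np.uint8),0,2)[0]:
    (u,v),r=cv2.minEnclosingCircle(c);print('bead',u,v,r,onz(a,u,v,.012))
for n,P in dict(scalea=(0,0,0)).items():pass
# side view orange
print('side orange');comps(b,(5,150,100),(18,255,255),.062)
cv2.imwrite('pics/c0.png',np.hstack([cv2.resize(g[135:205,260:330],None,fx=5.6,fy=5.6,interpolation=cv2.INTER_CUBIC),cv2.resize(b['frame'][180:250,185:255],None,fx=5.6,fy=5.6,interpolation=cv2.INTER_CUBIC)]))
E
```

```text
tray top
[175. 226.] [0.5394 0.2722 0.03  ] area 2763.5 corners [[np.float64(0.6562), np.float64(0.321)], [np.float64(0.6569), np.float64(0.2364)], [np.float64(0.4264), np.float64(0.2258)], [np.float64(0.4242), np.float64(0.3081)]]
orange
[295. 158.] [ 0.7062 -0.0314  0.062 ] area 159.0 corners [[np.float64(0.6735), np.float64(-0.0154)], [np.float64(0.7433), np.float64(-0.0303)], [np.float64(0.7393), np.float64(-0.0476)], [np.float64(0.6696), np.float64(-0.0325)]]
green
[432. 222.] [ 0.5379 -0.3593  0.092 ] area 110.0 corners [[np.float64(0.5526), np.float64(-0.3465)], [np.float64(0.5524), np.float64(-0.3736)], [np.float64(0.5233), np.float64(-0.3722)], [np.float64(0.5236), np.float64(-0.3452)]]
[346. 150.] [ 0.7172 -0.1578  0.092 ] area 493.5 corners [[np.float64(0.7181), np.float64(-0.1144)], [np.float64(0.7626), np.float64(-0.1585)], [np.float64(0.7164), np.float64(-0.2013)], [np.float64(0.6726), np.float64(-0.1572)]]
red
[221. 148.] [0.7368 0.1551 0.055 ] area 214.5 corners [[np.float64(0.7597), np.float64(0.1763)], [np.float64(0.759), np.float64(0.1351)], [np.float64(0.7141), np
[... 1524 characters left out ...]
001060009002686 [0.5469 0.2901 0.012 ]
bead 179.7857208251953 210.7857208251953 2.525472402572632 [0.5814 0.2663 0.012 ]
bead 171.0 209.5 2.5000998973846436 [0.5849 0.2897 0.012 ]
bead 177.0 195.5 2.5000998973846436 [0.6217 0.275  0.012 ]
side orange
[159. 264.] [0.7113 0.1996 0.062 ] area 124.0 corners [[np.float64(0.7374), np.float64(0.1989)], [np.float64(0.7039), np.float64(0.174)], [np.float64(0.6857), np.float64(0.2003)], [np.float64(0.7185), np.float64(0.2242)]]
[206. 204.] [ 0.7076 -0.03    0.062 ] area 285.0 corners [[np.float64(0.7635), np.float64(-0.0761)], [np.float64(0.7535), np.float64(-0.1035)], [np.float64(0.6568), np.float64(0.0119)], [np.float64(0.6672), np.float64(0.0348)]]
```

View pics/c0.png

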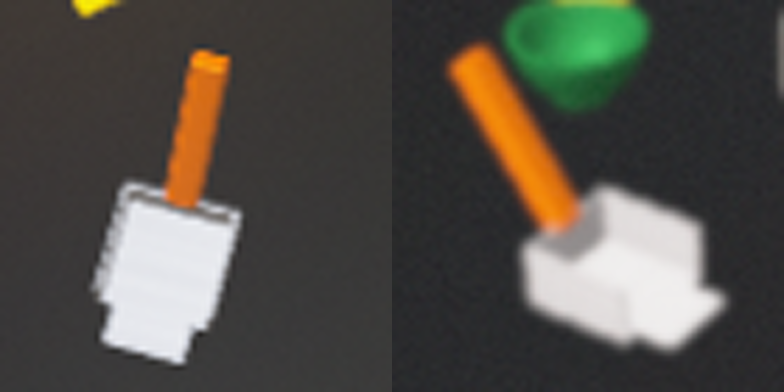

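```bash
cat >> h.py <<'E'
from scipy.spatial.transform import Rotation as Ro
def toolR(head,nose=0):
    # tool x = mouth heading (deg), z down; nose>0 = mouth pitched up; vertical when scoop level
    return Ro.from_euler('ZYX',[head,-nose,180],degrees=True).as_matrix()
def scoopR(head,nose=0): return Ro.from_euler('ZY',[head,-nose],degrees=True).as_matrix()
def tcp_for(origin,head,nose=0,g=(-.060,0,.051)):  # g: TCP in scoop frame
    return np.array(origin)+scoopR(head,nose)@np.array(g)
def go(p,R,p0=None,R0=None):
    if p0 is None: o=ctrl.get_obs();p0,R0=o['ee_pos'],o['tcp_rot']
    rv=Ro.from_matrix(R0.T@R).as_rotvec(degrees=True); d=R0.T@(np.array(p)-p0)*100
    print('rot',np.round(rv,1),'cm',np.round(d,2),'rows>=',max(np.linalg.norm(rv)/7.16,np.linalg.norm(d)/4.17).round(1)); return np.array(p),R
E
python3 - <<'E'
from h import *
import pickle
a,b=pickle.load(open('im0.pkl','rb'))
cr=lambda u,v:(260+u/5.6-.4,135+v/5.6-.4)
l=[onz(a,*cr(103,340),.001),onz(a,*cr(185,362),.001)];lip=(l[0]+l[1])/2
be=onz(a,*cr(209,55),.097); print('lip',lip,l,'handle end',be)
d=lip-be; print('head',np.degrees(np.arctan2(d[1],d[0])),'len',np.hypot(*d[:2]),'lip edge head',np.degrees(np.arctan2(*(l[1]-l[0])[[1,0]])))
# crucible rim, plunger from masks
g=a['frame']
m=cv2.inRange(cv2.cvtColor(g,cv2.COLOR_BGR2HSV),(50,100,40),(85,255,255));
M=cv2.moments(m[200:240,415:450]);print('plunger',onz(a,415+M['m10']/M['m00'],200+M['m01']/M['m00'],.09))
print('crucible by eye',onz(a,541.5/1.4,303.5/1.4,.105), 'left/right', onz(a,515/1.4,303/1.4,.105),onz(a,568.5/1.4,303/1.4,.105))
mc=[onz(a,u/1.4,v/1.4,.05)[:2] for u,v in((497,264),(616,254),(628,350),(506,360))];print('melter top',mc,np.mean(mc,0))
c=np.mean(mc,0)
E
```

```text
lip [ 0.6169  -0.00685  0.001  ] [array([0.6222, 0.0121, 0.001 ]), array([ 0.6116, -0.0258,  0.001 ])] handle end [ 0.73   -0.0374  0.097 ]
head 164.88428681142204 len 0.1171533716971048 lip edge head -105.6254227972694
plunger [ 0.5386 -0.3601  0.09  ]
crucible by eye [ 0.5494 -0.2485  0.105 ] left/right [ 0.5506 -0.2035  0.105 ] [ 0.55   -0.2947  0.105 ]
melter top [array([ 0.6289, -0.1817]), array([ 0.6465, -0.3986]), array([ 0.4732, -0.4116]), array([ 0.4581, -0.1934])] [ 0.551675 -0.296325]
```

```bash
python3 - <<'E'
from h import *
R=toolR(164.7);p=tcp_for((.6508,-.0161,0),164.7);print(p)
q,_=go(p+[0,0,.12],R); go(p,R,q,R)
E
```

```text
[ 0.70867345 -0.03193238  0.051     ]
rot [-0.000e+00 -1.000e-01 -1.412e+02] cm [ 63.7  -31.22   6.34] rows>= 19.7
rot [0. 0. 0.] cm [ 0. -0. 12.] rows>= 2.9
```

Call:
move_arm(rows=[0, 0, -70, 31.8, -15.6, 3, -0.2, 0, 0, -70, 31.8, -15.6, 3, -0.2, 0, 0, -70, 31.8, -15.6, 3, -0.2, 0, 0, -70, 31.8, -15.6, 3, -0.2, 0, 0, -70, 31.8, -15.6, 3, -0.2, 0, 0, -70, 31.8, -15.6, 3, -0.2, 0, 0, -70, 31.8, -15.6, 3, -0.2, 0, 0, -70, 31.8, -15.6, 3, -0.2, 0, 0, -70, 31.8, -15.6, 3, -0.2, 0, 0, -70, 31.8, -15.6, 3, -0.2], squeeze=60)

```text
time: 0.93
ee_pos: [0.4827, -0.2965, 0.2043]
tcp_rot: [[-0.077, 0.997, 0.001], [0.997, 0.077, 0.003], [0.003, 0.002, -1.0]]
ft_force: [0.6, 0.5, -0.1]
gripper_width: 0.0371
```

```bash
python3 - <<'E'
from h import *
R=toolR(164.7);p=tcp_for((.6508,-.0161,0),164.7)
go(p+[0,0,.12],R);print(ctrl.get_obs()['joints'])
E
```

```text
rot [  0.2  -0.1 -70.3] cm [24.63 24.56  3.45] rows>= 9.8
[ 0.72036897  0.39679367 -0.35493448  1.73517855  0.1524153   1.03708187
  0.39002534]
```

Call:
move_arm(rows=[0, 0, -70.3, 24.6, 24.5, 3.4, -0.2, 0, 0, -70.3, 24.6, 24.5, 3.4, -0.2, 0, 0, -70.3, 24.6, 24.5, 3.4, -0.2, 0, 0, -70.3, 24.6, 24.5, 3.4, -0.2, 0, 0, -70.3, 24.6, 24.5, 3.4, -0.2, 0, 0, -70.3, 24.6, 24.5, 3.4, -0.2, 0, 0, -70.3, 24.6, 24.5, 3.4, -0.2, 0, 0, -70.3, 24.6, 24.5, 3.4, -0.2, 0, 0, -70.3, 24.6, 24.5, 3.4, -0.2, 0, 0, -70.3, 24.6, 24.5, 3.4, -0.2])

```text
time: 1.77
ee_pos: [0.7095, -0.036, 0.1693]
tcp_rot: [[-0.964, 0.266, -0.001], [0.266, 0.964, 0.004], [0.002, 0.004, -1.0]]
ft_force: [-1.9, -0.6, -0.0]
gripper_width: 0.0366
```

```bash
python3 - <<'E'
from h import *
R=toolR(164.7);p=tcp_for((.6508,-.0161,0),164.7)
go(p,R);o=ctrl.get_obs();print(o['ee_pos'],o['joints'])
b=snap('side','s1.png',(180,100,320,260),4)
E
```

```text
rot [ 0.2 -0.1 -0.1] cm [ 0.17  0.33 11.83] rows>= 2.8
[ 0.70953376 -0.03603001  0.16928232] [ 0.33073422  0.70875138 -0.62471444  1.37251095  0.41754681  1.19340095
  0.9690911 ]
```

View pics/s1.png

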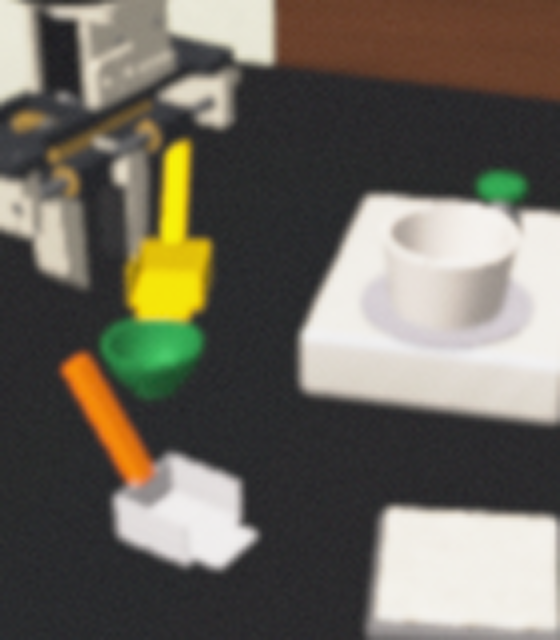

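The gripper is above the orange handle (handle top at about 80,365 in the crop). I'll descend and grip.

Call:
move_arm(rows=[0, 0, 0, 0.17, 0.33, 4, -0.2, 0, 0, 0, 0.17, 0.33, 8, -0.2, 0, 0, 0, 0.17, 0.33, 10, -0.2, 0, 0, 0, 0.17, 0.33, 11.8, -0.2, 0, 0, 0, 0.17, 0.33, 11.8, -0.2, 0, 0, 0, 0.17, 0.33, 11.8, -1, 0, 0, 0, 0.17, 0.33, 11.8, -1, 0, 0, 0, 0.17, 0.33, 11.8, -1, 0, 0, 0, 0.17, 0.33, 11.8, -1, 0, 0, 0, 0.17, 0.33, 11.8, -1])

```text
time: 2.65
ee_pos: [0.7089, -0.0383, 0.0549]
tcp_rot: [[-0.96, 0.279, 0.003], [0.279, 0.96, 0.0], [-0.003, 0.001, -1.0]]
ft_force: [1.2, 0.5, 6.2]
gripper_width: 0.0159
```

Call:
move_arm(rows=[0, 0, 0, 0, 0, 0, -1, 0, 0, 0, 0, 0, -3, -1, 0, 0, 0, 0, 0, -6, -1, 0, 0, 0, 0, 0, -9, -1, 0, 0, 0, 0, 0, -12, -1, 0, 0, 0, 0, 0, -12, -1, 0, 0, 0, 0, 0, -12, -1])

```text
time: 3.23
ee_pos: [0.7087, -0.0386, 0.1755]
tcp_rot: [[-0.96, 0.279, 0.004], [0.279, 0.96, -0.0], [-0.004, 0.001, -1.0]]
ft_force: [-0.2, -0.6, -2.4]
gripper_width: 0.0155
```

```bash
python3 - <<'E'
from h import *
o=ctrl.get_obs();print(o['ee_pos'],o['ft_force'],o['gripper_width'])
a=snap('top','t2.png');
b=snap('side','s2.png',(150,60,330,260),3.5)
import pickle;pickle.dump((a,b,o),open('im2.pkl','wb'))
E
```

```text
[ 0.70865563 -0.0385886   0.17551151] [-0.16432798 -0.60915273 -2.40306847] 0.015515874872341698
```

View pics/s2.png

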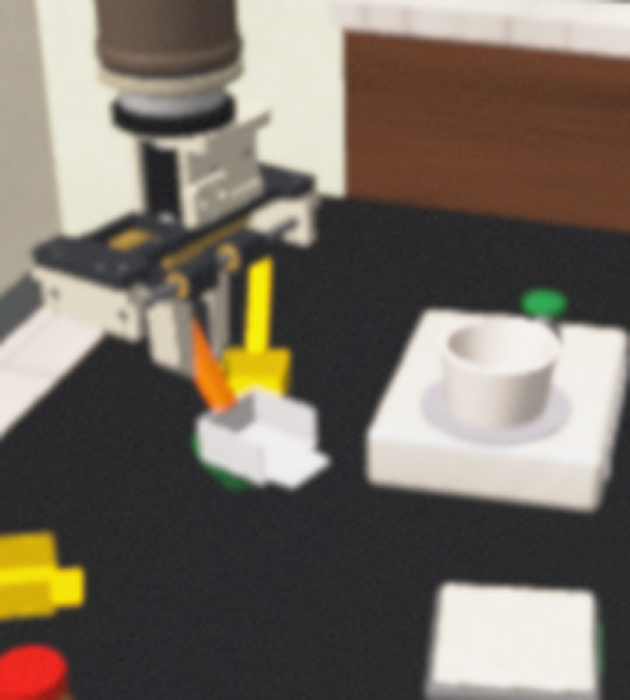

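The scoop is held and lifted, with its lip at about (309,473) in the crop. I'll check how it sits in the grip.

```bash
python3 - <<'E'
from h import *
import pickle
a,b,o=pickle.load(open('im2.pkl','rb'))
cv2.imwrite('pics/c2.png',cv2.resize(a['frame'][120:210,255:335],None,fx=6,fy=6,interpolation=cv2.INTER_CUBIC))
for P in ((35,19,1),(35,-19,1)):
    w=o['ee_pos']+o['tcp_rot']@np.diag([1,-1,-1])@((np.array(P)-[-60,0,51])/1000)
    u,v=proj(a,w);s,t=proj(b,w);print(np.round(w,4),'top crop',(u-255)*6,(v-120)*6,'side crop',(s-150)*3.5,(t-60)*3.5)
E
```

```text
[ 0.6123 -0.0304  0.1251] top crop 236.20475097754388 416.88934870660887 side crop 326.92107841746395 446.99867201349616
[0.6229 0.0061 0.1251] top crop 142.54703823263867 390.92083479611944 side crop 291.9801217051953 472.85817897183307
```

View pics/c2.png

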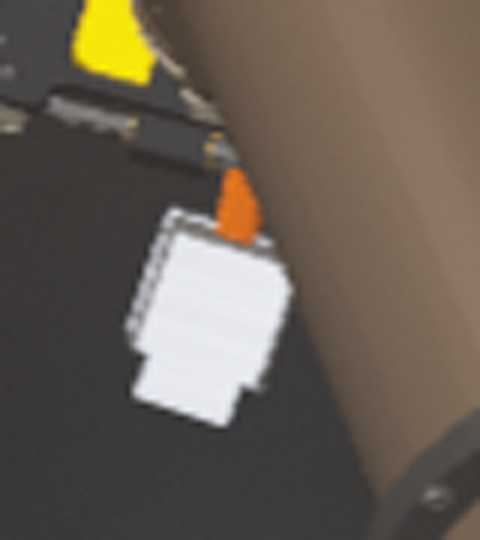

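```bash
cat >> h.py <<'E'
T=np.array([.541,.2765,0]); TY=3.
G=(-.063,0,.055); DY=2.
def tray(x,z,nose=0,y=0):
    o=T+scoopR(TY)@np.array([x,y,z]); return tcp_for(o,TY,nose,G),toolR(TY+DY,nose)
E
python3 - <<'E'
from h import *
p,R=tray(-.06,.10);o=ctrl.get_obs();p0,R0=o['ee_pos'],o['tcp_rot'];print(p,p0)
h0=np.degrees(np.arctan2(R0[1,0],R0[0,0]));P=p0;Q=R0
for f in(1/3,2/3,1): P,Q=go(p0+f*(p-p0),toolR(h0+f*(5-h0)),P,Q)
E
```

```text
[0.41816857 0.27006268 0.155     ] [ 0.70694742 -0.03913959  0.17217058]
rot [-0.1 -0.  52.9] cm [12.12  7.22  0.57] rows>= 7.4
rot [ 0.  -0.  52.9] cm [13.06 -5.32  0.57] rows>= 7.4
rot [ 0.  -0.  52.9] cm [  3.63 -13.63   0.57] rows>= 7.4
```

Call:
move_arm(rows=[0, 0, 7, 12.1, 7.2, 0.5, -1, 0, 0, 53, 12.1, 7.2, 0.5, -1, 0, 0, 53, 12.1, 7.2, 0.5, -1, 0, 0, 53, 12.1, 7.2, 0.5, -1, 0, 0, 53, 12.1, 7.2, 0.5, -1, 0, 0, 53, 12.1, 7.2, 0.5, -1, 0, 0, 53, 12.1, 7.2, 0.5, -1, 0, 0, 53, 12.1, 7.2, 0.5, -1, 0, 0, 53, 12.1, 7.2, 0.5, -1])

```text
time: 4.08
ee_pos: [0.6104, 0.0638, 0.1664]
tcp_rot: [[-0.353, 0.935, -0.002], [0.935, 0.353, -0.001], [0.0, -0.003, -1.0]]
ft_force: [0.0, -1.0, -1.4]
gripper_width: 0.0155
```

Call:
move_arm(rows=[0, 0, 53, 13.1, -5.3, 0.5, -1, 0, 0, 53, 13.1, -5.3, 0.5, -1, 0, 0, 53, 13.1, -5.3, 0.5, -1, 0, 0, 53, 13.1, -5.3, 0.5, -1, 0, 0, 53, 13.1, -5.3, 0.5, -1, 0, 0, 53, 13.1, -5.3, 0.5, -1, 0, 0, 53, 13.1, -5.3, 0.5, -1, 0, 0, 53, 13.1, -5.3, 0.5, -1, 0, 0, 53, 13.1, -5.3, 0.5, -1])

```text
time: 4.83
ee_pos: [0.5145, 0.1674, 0.1618]
tcp_rot: [[0.532, 0.847, -0.002], [0.847, -0.532, -0.001], [-0.002, -0.001, -1.0]]
ft_force: [0.6, 0.3, -1.0]
gripper_width: 0.0154
```

Call:
move_arm(rows=[0, 0, 53, 3.6, -13.6, 0.5, -1, 0, 0, 53, 3.6, -13.6, 0.5, -1, 0, 0, 53, 3.6, -13.6, 0.5, -1, 0, 0, 53, 3.6, -13.6, 0.5, -1, 0, 0, 53, 3.6, -13.6, 0.5, -1, 0, 0, 53, 3.6, -13.6, 0.5, -1, 0, 0, 53, 3.6, -13.6, 0.5, -1, 0, 0, 53, 3.6, -13.6, 0.5, -1, 0, 0, 53, 3.6, -13.6, 0.5, -1, 0, 0, 53, 3.6, -13.6, 0.5, -1])

```text
time: 5.67
ee_pos: [0.419, 0.2703, 0.1573]
tcp_rot: [[0.996, 0.09, -0.001], [0.09, -0.996, -0.001], [-0.001, 0.001, -1.0]]
ft_force: [0.3, 0.5, -1.1]
gripper_width: 0.0157
```

```bash
python3 - <<'E'
from h import *
go(*tray(-.06,.10));p,R=tray(-.06,.10,-2);go(p,R); go(*tray(-.06,.007,-2),p,R)
o=ctrl.get_obs();print(o['joints'],o['ft_force'])
a=snap('top','t3.png',(130,150,260,300),4);b=snap('side','s3.png',(140,240,340,380),3)
x=cv2.imread('pics/t3.png');y=cv2.imread('pics/s3.png')
import pickle;pickle.dump((a,b,o),open('im3.pkl','wb'))
c=np.zeros((600,800,3),np.uint8)
x=cv2.resize(x,(390,450));y=cv2.resize(y,(410,287));c[:450,:390]=x;c[:287,390:800]=y;cv2.imwrite('pics/c3.png',c)
E
```

```text
rot [0.  0.  0.1] cm [-0.08  0.02  0.23] rows>= 0.1
rot [ 0.  -2.   0.1] cm [0.11 0.03 0.01] rows>= 0.3
rot [0. 0. 0.] cm [ 0.32 -0.    9.29] rows>= 2.2
[-0.5898181   0.32367565 -0.11408572  1.96488716  0.04813492  0.85663372
 -2.21068248] [ 0.25133523  0.48322613 -1.11265381]
```

View pics/c3.png

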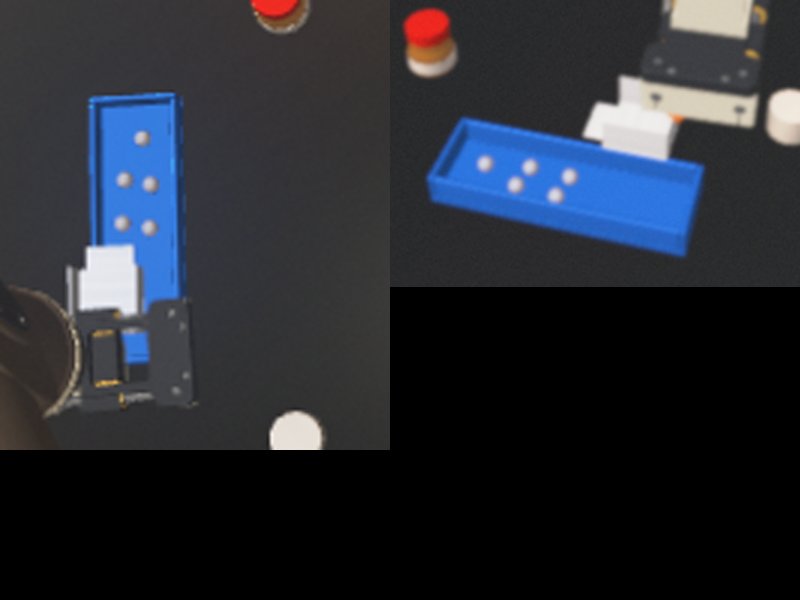

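The scoop hangs over the near end of the tray. The beads are undisturbed at top crop (142,138), (124,180), (149,184), (121,223) and (149,228).

```bash
python3 - <<'E'
from h import *
import pickle
a,b,o=pickle.load(open('im3.pkl','rb'))
f=lambda u,v:(130+u/3-.4,150+v/3-.4)
for u,v in((86,248),(134,246)):print('lip',onz(a,*f(u,v),.101))
print('pred',T+scoopR(TY)@np.array([-.025,0,.101]))
# tray profile along rows: saturation/brightness edges
g=a['frame'];
for r in (185,200,215): print(r,[(c,*g[r,c]) for c in range(156,196)][::1] if r==200 else '')
# floor colour mask at interior
E
```

```text
lip [0.5154 0.2963 0.101 ]
lip [0.517  0.2571 0.101 ]
pred [0.51603426 0.2751916  0.101     ]
185 
200 [(156, np.uint8(61), np.uint8(54), np.uint8(54)), (157, np.uint8(62), np.uint8(56), np.uint8(54)), (158, np.uint8(63), np.uint8(57), np.uint8(56)), (159, np.uint8(110), np.uint8(72), np.uint8(54)), (160, np.uint8(193), np.uint8(108), np.uint8(55)), (161, np.uint8(180), np.uint8(96), np.uint8(44)), (162, np.uint8(88), np.uint8(51), np.uint8(32)), (163, np.uint8(122), np.uint8(68), np.uint8(35)), (164, np.uint8(192), np.uint8(104), np.uint8(48)), (165, np.uint8(225), np.uint8(125), np.uint8(57)), (166, np.uint8(225), np.uint8(125), np.uint8(55)), (167, np.uint8(225), np.uint8(125), np.uint8(57)), (168, np.uint8(225), np.uint8(125), np.uint8(56)), (169, np.uint8(224), np.uint8(124), np.uint8(54)), (170, np.uint8(224), np.uint8(125), np.uint8(54)), (171, np.uint8(224), np.uint8(125), np.uint8(54)), (172, np.uint8(225), np.uint8(125), np.uint8(55)), (173, np.uint8(225), np.uint8(125), np.uint8(54)), (174, np.uint8(224), np.uint8(124), np.uint8(53)), (175, np.uint8(225), np.uint8(124), np
[... 321 characters left out ...]
82, np.uint8(224), np.uint8(124), np.uint8(55)), (183, np.uint8(224), np.uint8(124), np.uint8(55)), (184, np.uint8(224), np.uint8(124), np.uint8(56)), (185, np.uint8(225), np.uint8(124), np.uint8(55)), (186, np.uint8(225), np.uint8(125), np.uint8(56)), (187, np.uint8(232), np.uint8(136), np.uint8(65)), (188, np.uint8(172), np.uint8(92), np.uint8(42)), (189, np.uint8(98), np.uint8(55), np.uint8(30)), (190, np.uint8(94), np.uint8(54), np.uint8(34)), (191, np.uint8(70), np.uint8(54), np.uint8(48)), (192, np.uint8(62), np.uint8(55), np.uint8(54)), (193, np.uint8(62), np.uint8(55), np.uint8(53)), (194, np.uint8(60), np.uint8(53), np.uint8(52)), (195, np.uint8(62), np.uint8(55), np.uint8(53))]
215
```

```bash
python3 - <<'E'
from h import *
import pickle
a=pickle.load(open('im0.pkl','rb'))[0];g=a['frame'][...,0].astype(float)
for r in (190,205,220,235,250,262):
    row=g[r,150:200]; i=np.argmax(row>100); l=150+i-1+(100-row[i-1])/(row[i]-row[i-1])
    j=np.where(row>150)[0][-1]; rr=150+j+(row[j]-150)/(row[j]-row[j+1])
    L,Rr=onz(a,l,r,.03),onz(a,rr,r,.03); print(r,L,Rr,'mid',(L+Rr)/2,'w',L[1]-Rr[1],'line y',T[1]+(L[0]-T[0])*np.tan(np.radians(TY)))
col=g[:,175]; print([(r,col[r]) for r in list(range(178,190))+list(range(266,276))])
print(onz(a,175,182,.03),onz(a,175,270.5,.03))
E
```

```text
190 [0.6332 0.3191 0.03  ] [0.6324 0.2425 0.03  ] mid [0.6328 0.2808 0.03  ] w 0.0766 line y 0.28133199724989644
205 [0.5939 0.318  0.03  ] [0.5934 0.2399 0.03  ] mid [0.59365 0.27895 0.03   ] w 0.0781 line y 0.2792723715240729
220 [0.555  0.3152 0.03  ] [0.5547 0.2385 0.03  ] mid [0.55485 0.27685 0.03   ] w 0.07669999999999999 line y 0.27723370890996263
235 [0.5164 0.3132 0.03  ] [0.5164 0.2368 0.03  ] mid [0.5164 0.275  0.03  ] w 0.07639999999999997 line y 0.2752107686296372
250 [0.4782 0.3109 0.03  ] [0.4784 0.2342 0.03  ] mid [0.4783  0.27255 0.03   ] w 0.07670000000000002 line y 0.27320879146102506
262 [0.4478 0.3092 0.03  ] [0.4482 0.233  0.03  ] mid [0.448  0.2711 0.03  ] w 0.07619999999999996 line y 0.2716155949708206
[(178, np.float64(59.0)), (179, np.float64(59.0)), (180, np.float64(60.0)), (181, np.float64(124.0)), (182, np.float64(223.0)), (183, np.float64(108.0)), (184, np.float64(107.0)), (185, np.float64(200.0)), (186, np.float64(224.0)), (187, np.float64(225.0)), (188, np.float64(225.0)), (189, np.float64(224.0)), (266, np.float64(224.0)), (267, np.float64(224.0)), (268, np.float64(193.0)), (269, np.float64(225.0)), (270, np.float64(178.0)), (271, np.float64(91.0)), (272, np.float64(58.0)), (273, np.float64(56.0)), (274, np.float64(55.0)), (275, np.float64(56.0))]
[0.6538 0.2771 0.03  ] [0.4267 0.2703 0.03  ]
```

Call:
move_arm(rows=[0, -2, 0, 0.1, 0.1, 3, -1, 0, -2, 0, 0.2, 0.1, 6, -1, 0, -2, 0, 0.3, 0.1, 8, -1, 0, -2, 0, 0.4, 0.1, 9, -1, 0, -2, 0, 0.4, 0.1, 9.3, -1, 0, -2, 0, 0.4, 0.1, 9.3, -1, 0, -2, 0, 0.4, 0.1, 9.3, -1])

```text
time: 6.35
ee_pos: [0.4238, 0.2703, 0.0656]
tcp_rot: [[0.996, 0.085, -0.034], [0.085, -0.996, -0.002], [-0.034, -0.001, -0.999]]
ft_force: [-0.5, -0.8, -0.4]
gripper_width: 0.0157
```

Call:
move_arm(rows=[0, 0, 0, 0, 0, 0.1, -1, 0, 0, 0, 0, 0, 0.2, -1, 0, 0, 0, 0, 0, 0.2, -1])

```text
time: 6.6
ee_pos: [0.4236, 0.2702, 0.0634]
tcp_rot: [[0.996, 0.084, -0.034], [0.084, -0.996, -0.002], [-0.034, -0.001, -0.999]]
ft_force: [0.2, -0.1, -1.4]
gripper_width: 0.0158
```

```bash
python3 - <<'E'
from h import *
go(*tray(-.06,.005,-2));go(*tray(.075,.005,-2));o=ctrl.get_obs();print(o['ee_pos'],o['ft_force'],o['wrist_torque'])
E
```

```text
rot [-0.  -0.1 -0.2] cm [-0.34 -0.03  0.13] rows>= 0.1
rot [-0.  -0.1 -0.2] cm [13.14  0.4  -0.32] rows>= 3.2
[0.42359088 0.27016144 0.0633632 ] [ 0.16634995 -0.11105537 -1.44834439] [ 0.06483533  0.01211749 -0.0064998 ]
```

Call:
move_arm(rows=[0, 0, 0, 0, 0, 0.1, -1, 0, 0, 0, 0, 0, 0.1, -1])

```text
time: 6.77
ee_pos: [0.4233, 0.2702, 0.0622]
tcp_rot: [[0.996, 0.085, -0.034], [0.084, -0.996, -0.002], [-0.034, -0.001, -0.999]]
ft_force: [-1.5, -0.4, 5.3]
gripper_width: 0.0152
```

Call:
move_arm(rows=[0, 0, 0, 0, 0, 0.1, -1, 0, 0, 0, 0, 0, 0.1, -1])

```text
time: 6.93
ee_pos: [0.423, 0.2699, 0.0613]
tcp_rot: [[0.996, 0.084, -0.035], [0.084, -0.996, -0.003], [-0.035, 0.0, -0.999]]
ft_force: [-4.7, -1.8, 11.1]
gripper_width: 0.0155
```

Call:
move_arm(rows=[0, 0, 0, 0, 0, 0.1, -1, 0, 0, 0, 0, 0, 0.1, -1])

```text
time: 7.1
ee_pos: [0.4225, 0.2696, 0.0603]
tcp_rot: [[0.996, 0.084, -0.036], [0.084, -0.996, -0.004], [-0.036, 0.001, -0.999]]
ft_force: [-6.5, -1.9, 11.6]
gripper_width: 0.0158
```

Call:
move_arm(rows=[0, 0, 0, 0, 0, 0.1, -1, 0, 0, 0, 0, 0, 0.1, -1])

```text
time: 7.27
ee_pos: [0.4222, 0.2697, 0.0596]
tcp_rot: [[0.996, 0.084, -0.036], [0.084, -0.996, -0.003], [-0.036, 0.0, -0.999]]
ft_force: [-7.4, -1.8, 16.8]
gripper_width: 0.0153
```

Call:
move_arm(rows=[0, 0, 0, 0, 0, -0.15, -1, 0, 0, 0, 1, 0.03, -0.18, -1, 0, 0, 0, 2, 0.06, -0.22, -1, 0, 0, 0, 3, 0.1, -0.25, -1, 0, 0, 0, 4, 0.13, -0.28, -1, 0, 0, 0, 5, 0.16, -0.32, -1, 0, 0, 0, 6, 0.19, -0.35, -1])

```text
time: 7.85
ee_pos: [0.4842, 0.2733, 0.0602]
tcp_rot: [[0.996, 0.084, -0.035], [0.084, -0.996, -0.003], [-0.035, -0.0, -0.999]]
ft_force: [-4.5, 0.0, 6.8]
gripper_width: 0.0159
```

```bash
python3 - <<'E'
from h import *
go(*tray(.075,.005,-2));o=ctrl.get_obs();print(o['ee_pos'],o['ft_force'],o['wrist_torque'])
E
```

```text
rot [-0.   0.  -0.2] cm [ 7.07  0.2  -0.45] rows>= 1.7
[0.48416086 0.27329    0.06016791] [-4.51413131  0.02591125  6.7713674 ] [ 0.01426518  0.59690332 -0.05535922]
```

Call:
move_arm(rows=[0, 0, 0, 1, 0.03, -0.03, -1, 0, 0, 0, 2, 0.06, -0.06, -1, 0, 0, 0, 3, 0.09, -0.1, -1, 0, 0, 0, 4, 0.12, -0.13, -1, 0, 0, 0, 5, 0.15, -0.17, -1, 0, 0, 0, 5.8, 0.17, -0.19, -1, 0, 0, 0, 6.4, 0.19, -0.21, -1, 0, 0, 0, 6.4, 0.19, -0.21, -1])

```text
time: 8.52
ee_pos: [0.5493, 0.2767, 0.0601]
tcp_rot: [[0.996, 0.083, -0.034], [0.083, -0.997, -0.002], [-0.034, -0.001, -0.999]]
ft_force: [1.1, -0.0, 2.4]
gripper_width: 0.0155
```

```bash
python3 - <<'E'
from h import *
go(*tray(.075,.005,-2));o=ctrl.get_obs();print(o['ee_pos'],o['ft_force'],o['wrist_torque'])
a=snap('top','t4.png',(140,160,220,260),5);b=snap('side','s4.png',(140,270,260,350),5)
c=np.zeros((500,800,3),np.uint8);x=cv2.imread('pics/t4.png');y=cv2.resize(cv2.imread('pics/s4.png'),(400,267));c[:500,:400]=x;c[:267,400:]=y;cv2.imwrite('pics/c4.png',c)
E
```

```text
rot [-0.  -0.1 -0.2] cm [ 0.56 -0.01 -0.23] rows>= 0.1
[0.54929193 0.27666826 0.06010083] [ 1.11040709 -0.00408696  2.41477756] [ 0.07208321 -0.46526226  0.06958477]
```

View pics/c4.png

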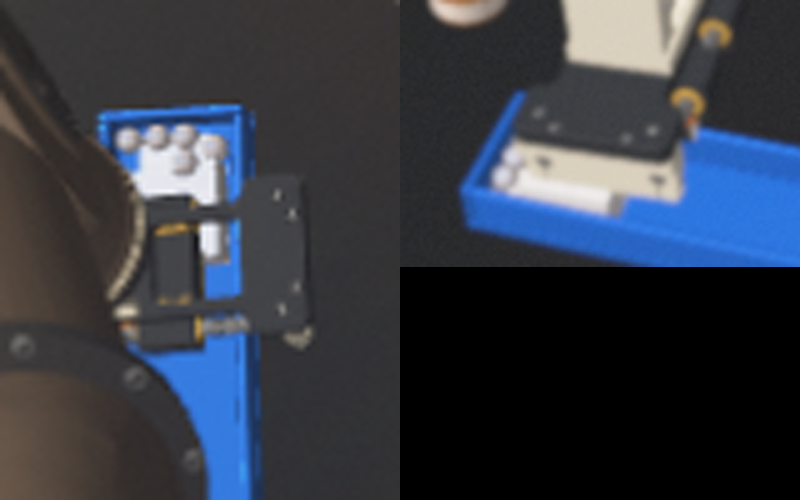

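Three beads are on or at the tongue, at (157,137), (185,135) and (183,162). Two more sit beside it, at (128,140) and (212,146). I'll push to the wall, then tilt the nose up.

Call:
move_arm(rows=[0, 0, 0, 0.3, 0, 0.05, -1, 0, 0, 0, 0.6, 0, 0.05, -1, 0, 0, 0, 0.8, 0, 0.05, -1, 0, 0, 0, 0.8, 0, 0.05, -1])

```text
time: 8.95
ee_pos: [0.5539, 0.2777, 0.0598]
tcp_rot: [[0.996, 0.085, -0.037], [0.085, -0.996, -0.003], [-0.037, -0.0, -0.999]]
ft_force: [-9.0, -0.2, 13.8]
gripper_width: 0.0154
```

```bash
python3 - <<'E'
from h import *
o=ctrl.get_obs();print(o['ee_pos'],o['ft_force'],o['wrist_torque'])
go(*tray(.075,.005,-2))
for n in (3,8,13,18):
    s=np.radians(n);go(*tray(.040+.035*np.cos(s),.009+.035*np.sin(s),n))
go(*tray(.07,.11,18))
snap('top','t5.png',(140,160,220,260),5)
E
```

```text
[0.55393886 0.27766136 0.05980185] [-9.00323799 -0.2348048  13.75657261] [-0.29502494  1.25533196 -0.14636723]
rot [-0.   0.1 -0.1] cm [ 0.09  0.05 -0.24] rows>= 0.1
rot [-0.   5.1 -0.1] cm [-0.39  0.04 -0.25] rows>= 0.7
rot [-0.  10.1 -0.1] cm [-0.84  0.02  0.05] rows>= 1.4
rot [ 0.  15.1 -0.1] cm [-1.25  0.01  0.4 ] rows>= 2.1
rot [ 0.  20.1 -0.1] cm [-1.63 -0.01  0.78] rows>= 2.8
rot [ 0.  20.1 -0.1] cm [-2.3  -0.02 -8.22] rows>= 2.8
```

View pics/t5.png

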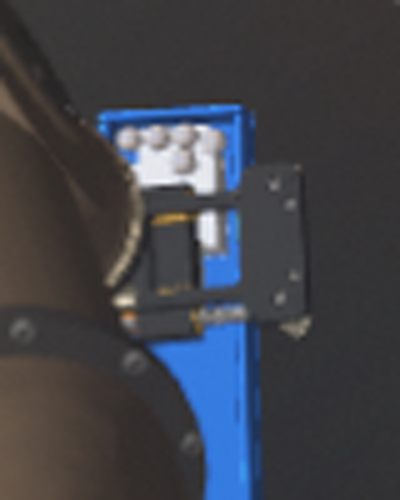

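Call:
move_arm(rows=[0, 2, 0, -0.15, 0, -0.25, -1, 0, 5, 0, -0.4, 0, -0.35, -1, 0, 7.5, 0, -0.6, 0, -0.2, -1, 0, 10, 0, -0.84, 0, -0.1, -1, 0, 12.5, 0, -1.05, 0, 0.05, -1, 0, 15, 0, -1.25, 0, 0.2, -1, 0, 17.5, 0, -1.45, 0, 0.4, -1, 0, 20, 0, -1.65, 0, 0.5, -1, 0, 20, 0, -1.65, 0, 0.5, -1, 0, 20, 0, -1.65, 0, 0.5, -1])

```text
time: 9.83
ee_pos: [0.5375, 0.2758, 0.0542]
tcp_rot: [[0.948, 0.086, 0.306], [0.082, -0.996, 0.025], [0.307, 0.002, -0.952]]
ft_force: [0.3, 0.4, -1.4]
gripper_width: 0.015
```

```bash
python3 - <<'E'
from h import *
o=ctrl.get_obs();print(o['ee_pos'],o['ft_force'],o['wrist_torque'])
go(*tray(.068,.115,18))
snap('top','t6.png',(140,160,220,260),5)
E
```

```text
[0.53754267 0.27579598 0.05418816] [ 0.2610775   0.41532375 -1.37623862] [0.05166093 0.51358204 0.02482612]
rot [ 0.1  0.1 -0. ] cm [ 2.36 -0.05 -9.08] rows>= 2.2
```

View pics/t6.png

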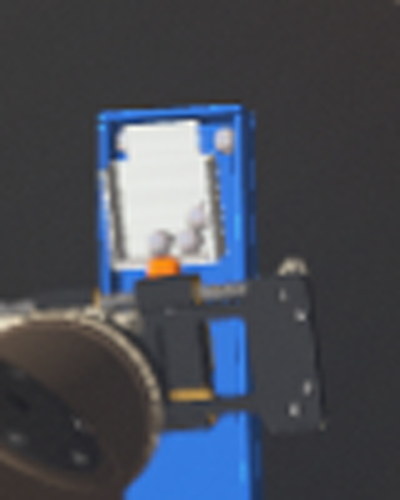

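The three beads sit at the back of the bowl, at (160,240), (187,238) and (197,212). The other two stay in the tray, in its corners. I'll lift straight up.

Call:
move_arm(rows=[0, 0, 0, 0.3, 0, -0.95, -1, 0, 0, 0, 0.9, 0, -2.8, -1, 0, 0, 0, 1.5, 0, -4.7, -1, 0, 0, 0, 2.2, 0, -6.7, -1, 0, 0, 0, 2.7, 0, -8.4, -1, 0, 0, 0, 3.1, 0, -9.5, -1, 0, 0, 0, 3.2, 0, -10, -1, 0, 0, 0, 3.2, 0, -10, -1])

```text
time: 10.55
ee_pos: [0.5394, 0.2757, 0.1619]
tcp_rot: [[0.947, 0.083, 0.31], [0.078, -0.997, 0.028], [0.311, -0.002, -0.95]]
ft_force: [-0.4, 0.4, -2.5]
gripper_width: 0.0155
```

```bash
cat >> h.py <<'E'
S=np.array([.478,-.0116,.018]); SY=168.4
def path(p1,R1,n,tool_pt=None):
    """rows for a smooth motion of the scoop origin with yaw turn; prints calls of 10 rows"""
    o=ctrl.get_obs();p0,R0=o['ee_pos'],o['tcp_rot']
    g=np.array(G)*[1,-1,-1]           # TCP in scoop, expressed in tool axes
    o0,o1=p0-R0@g,p1-R1@g
    w=Ro.from_matrix(R1@R0.T).as_rotvec()
    if w[2]<0 and np.linalg.norm(w)>3.05: w*=1
    pose=lambda s:((lambda R:(o0+s*(o1-o0)+R@g,R))(Ro.from_rotvec(w*s).as_matrix()@R0))
    P,Q=p0,R0
    for c in range(0,n,10):
        rows=[]
        for i in range(c+1,min(c+10,n)+1):
            t=i/n;p,R=pose(t*t*(3-2*t)); rv=Ro.from_matrix(Q.T@R).as_rotvec(degrees=True);d=Q.T@(p-P)*100
            rows+=[*np.round(rv,1),*np.round(d,1),-1]
        print([float(x) for x in rows]); P,Q=p,R
    print('total deg',np.degrees(w))
E
python3 - <<'E'
from h import *
o=ctrl.get_obs();print(o['ee_pos'],o['joints'])
path(tcp_for(S+[0,0,.09],SY,18,G),toolR(SY+DY,18),40)
E
```

```text
[0.53937014 0.27574677 0.16193636] [-0.7489217   0.34003913  0.10977358  1.98510886  0.24542979  0.56222808
 -2.32971774]
[0.1, -0.0, -0.3, -0.0, 0.1, -0.0, -1.0, 0.4, -0.0, -1.1, -0.1, 0.4, -0.0, -1.0, 0.8, -0.0, -2.5, -0.2, 0.8, -0.0, -1.0, 1.4, -0.0, -4.4, -0.4, 1.4, -0.1, -1.0, 2.2, -0.0, -6.8, -0.6, 2.2, -0.1, -1.0, 3.1, -0.0, -9.6, -0.9, 3.1, -0.2, -1.0, 4.2, -0.0, -12.8, -1.1, 4.1, -0.2, -1.0, 5.3, -0.0, -16.4, -1.3, 5.2, -0.2, -1.0, 6.6, -0.0, -20.3, -1.6, 6.5, -0.2, -1.0, 8.0, -0.0, -24.6, -1.8, 7.8, -0.2, -1.0]
[1.5, -0.0, -4.6, -0.7, 1.2, -0.2, -1.0, 3.1, -0.0, -9.4, -1.5, 2.4, -0.3, -1.0, 4.7, -0.0, -14.5, -2.2, 3.7, -0.5, -1.0, 6.4, -0.0, -19.8, -2.8, 5.0, -0.7, -1.0, 8.2, -0.0, -25.2, -3.4, 6.4, -0.8, -1.0, 10.1, -0.0, -30.8, -4.0, 7.7, -0.9, -1.0, 11.9, -0.0, -36.6, -4.5, 9.1, -1.0, -1.0, 13.8, -0.1, -42.4, -5.0, 10.4, -1.0, -1.0, 15.7, -0.1, -48.2, -5.4, 11.6, -1.1, -1.0, 17.7, -0.1, -54.1, -5.7, 12.8, -1.1, -1.0]
[1.9, -0.0, -5.9, -1.1, 0.4, -0.3, -1.0, 3.8, -0.0, -11.8, -2.0, 0.7, -0.5, -1.0, 5.7, -0.0, -17.6, -2.9, 1.0, -0.7, -1.0, 7.6, -0.0, -23.3, -3.7, 1.3, -0.9, -1.0, 9.4, -0.0, -28.9, -4.4, 1.6, -1.0, -1.0, 11.2, -0.0, -34.4, -5.0, 1.8, -1.2, -1.0, 12.9, -0.0, -39.7, -5.5, 1.9, -1.3, -1.0, 14.6, -0.1, -44.7, -6.0, 2.1, -1.3, -1.0, 16.2, -0.1, -49.6, -6.4, 2.1, -1.4, -1.0, 17.7, -0.1, -54.1, -6.8, 2.1, -1.5, -1.0]
[1.4, -0.0, -4.3, -0.1, -0.3, 0.0, -1.0, 2.7, -0.0, -8.2, -0.2, -0.5, 0.0, -1.0, 3.9, -0.0, -11.8, -0.3, -0.8, 0.1, -1.0, 4.9, -0.0, -15.0, -0.3, -1.0, 0.1, -1.0, 5.8, -0.0, -17.8, -0.3, -1.2, 0.1, -1.0, 6.6, -0.0, -20.2, -0.3, -1.3, 0.2, -1.0, 7.2, -0.0, -22.1, -0.3, -1.5, 0.2, -1.0, 7.7, -0.0, -23.5, -0.3, -1.6, 0.2, -1.0, 7.9, -0.0, -24.3, -0.3, -1.6, 0.3, -1.0, 8.0, -0.0, -24.6, -0.2, -1.7, 0.3, -1.0]
total deg [-1.96450515e-01 -1.56816836e-01  1.65649586e+02]
```

Call:
move_arm(rows=[0.1, 0, -0.3, 0, 0.1, 0, -1, 0.4, 0, -1.1, -0.1, 0.4, 0, -1, 0.8, 0, -2.5, -0.2, 0.8, 0, -1, 1.4, 0, -4.4, -0.4, 1.4, -0.1, -1, 2.2, 0, -6.8, -0.6, 2.2, -0.1, -1, 3.1, 0, -9.6, -0.9, 3.1, -0.2, -1, 4.2, 0, -12.8, -1.1, 4.1, -0.2, -1, 5.3, 0, -16.4, -1.3, 5.2, -0.2, -1, 6.6, 0, -20.3, -1.6, 6.5, -0.2, -1, 8, 0, -24.6, -1.8, 7.8, -0.2, -1])

```text
time: 11.38
ee_pos: [0.5258, 0.1957, 0.1549]
tcp_rot: [[0.816, 0.515, 0.263], [0.49, -0.857, 0.158], [0.307, 0.0, -0.952]]
ft_force: [-0.1, 0.6, -2.2]
gripper_width: 0.0156
```

Call:
move_arm(rows=[1.5, 0, -4.6, -0.7, 1.2, -0.2, -1, 3.1, 0, -9.4, -1.5, 2.4, -0.3, -1, 4.7, 0, -14.5, -2.2, 3.7, -0.5, -1, 6.4, 0, -19.8, -2.8, 5, -0.7, -1, 8.2, 0, -25.2, -3.4, 6.4, -0.8, -1, 10.1, 0, -30.8, -4, 7.7, -0.9, -1, 11.9, 0, -36.6, -4.5, 9.1, -1, -1, 13.8, -0.1, -42.4, -5, 10.4, -1, -1, 15.7, -0.1, -48.2, -5.4, 11.6, -1.1, -1, 17.7, -0.1, -54.1, -5.7, 12.8, -1.1, -1])

```text
time: 12.22
ee_pos: [0.542, 0.0552, 0.148]
tcp_rot: [[0.036, 0.999, 0.008], [0.95, -0.037, 0.309], [0.309, -0.004, -0.951]]
ft_force: [0.2, 1.1, -2.8]
gripper_width: 0.0156
```

Call:
move_arm(rows=[1.9, 0, -5.9, -1.1, 0.4, -0.3, -1, 3.8, 0, -11.8, -2, 0.7, -0.5, -1, 5.7, 0, -17.6, -2.9, 1, -0.7, -1, 7.6, 0, -23.3, -3.7, 1.3, -0.9, -1, 9.4, 0, -28.9, -4.4, 1.6, -1, -1, 11.2, 0, -34.4, -5, 1.8, -1.2, -1, 12.9, 0, -39.7, -5.5, 1.9, -1.3, -1, 14.6, -0.1, -44.7, -6, 2.1, -1.3, -1, 16.2, -0.1, -49.6, -6.4, 2.1, -1.4, -1, 17.7, -0.1, -54.1, -6.8, 2.1, -1.5, -1])

```text
time: 13.05
ee_pos: [0.5605, -0.0139, 0.1409]
tcp_rot: [[-0.776, 0.576, -0.257], [0.549, 0.817, 0.176], [0.312, -0.004, -0.95]]
ft_force: [0.4, 0.4, -1.5]
gripper_width: 0.0157
```

Call:
move_arm(rows=[1.4, 0, -4.3, -0.1, -0.3, 0, -1, 2.7, 0, -8.2, -0.2, -0.5, 0, -1, 3.9, 0, -11.8, -0.3, -0.8, 0.1, -1, 4.9, 0, -15, -0.3, -1, 0.1, -1, 5.8, 0, -17.8, -0.3, -1.2, 0.1, -1, 6.6, 0, -20.2, -0.3, -1.3, 0.2, -1, 7.2, 0, -22.1, -0.3, -1.5, 0.2, -1, 7.7, 0, -23.5, -0.3, -1.6, 0.2, -1, 7.9, 0, -24.3, -0.3, -1.6, 0.3, -1, 8, 0, -24.6, -0.2, -1.7, 0.3, -1])

```text
time: 13.88
ee_pos: [0.5515, -0.0275, 0.1381]
tcp_rot: [[-0.937, 0.166, -0.309], [0.158, 0.986, 0.049], [0.313, -0.003, -0.95]]
ft_force: [0.3, -0.2, -1.8]
gripper_width: 0.0155
```

```bash
python3 - <<'E'
from h import *
o=ctrl.get_obs();print(o['ee_pos'],o['joints'],o['ft_force'])
for z,n in((.04,10),(.04,0),(.004,0)): go(tcp_for(S+[0,0,z],SY,n,G),toolR(SY+DY,n))
a=snap('top','t7.png',(240,190,330,290),5);b=snap('side','s7.png',(180,130,340,280),2.5)
import pickle;pickle.dump((a,b,o),open('im7.pkl','wb'))
c=np.zeros((500,800,3),np.uint8);x=cv2.imread('pics/t7.png');y=cv2.imread('pics/s7.png')[:,:350];c[:500,:450]=x;c[:375,450:]=y;cv2.imwrite('pics/c7.png',c)
E
```

```text
[ 0.55151176 -0.02754078  0.13806263] [ 0.47317039  0.74521849 -0.8112059   1.54451828  0.39312004  1.37040268
  0.99415443] [ 0.25591161 -0.19902785 -1.78927948]
rot [-0.2 -8.2  0. ] cm [-0.81  0.11  3.61] rows>= 1.1
rot [ -0.2 -18.2   0. ] cm [0.37 0.13 2.76] rows>= 2.5
rot [ -0.2 -18.2   0. ] cm [-0.75  0.14  6.18] rows>= 2.5
```

View pics/c7.png

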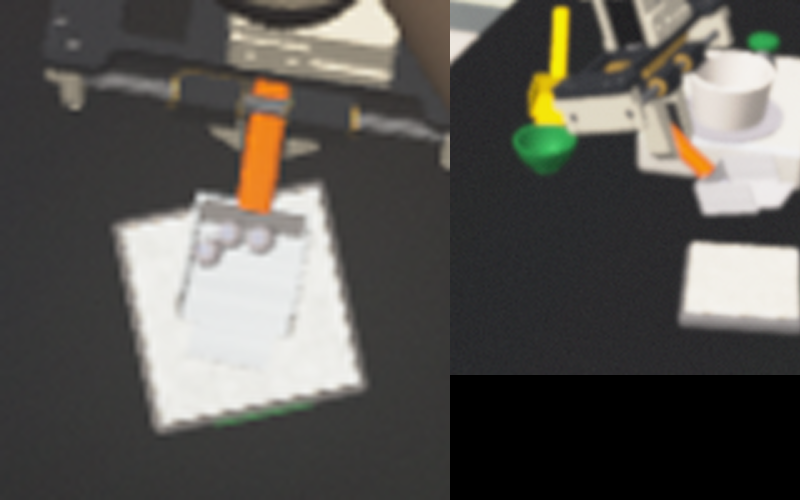

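All three beads are at the back of the bowl, at (230,235), (258,238) and (208,252), and the bowl is over the scale pan. I'll level it and lower it.

Call:
move_arm(rows=[0, -2, 0, -0.1, 0.1, 0.5, -1, 0, -4, 0, -0.2, 0.1, 1, -1, 0, -6, 0, -0.2, 0.1, 1.5, -1, 0, -8, 0, -0.2, 0.1, 2, -1, 0, -10, 0, -0.2, 0.1, 2.5, -1, 0, -12, 0, -0.3, 0.1, 3, -1, 0, -14, 0, -0.3, 0.1, 3.5, -1, 0, -16, 0, -0.4, 0.1, 4, -1, 0, -18, 0, -0.4, 0.1, 4.5, -1, 0, -18.2, 0, -0.5, 0.1, 5.2, -1])

```text
time: 14.82
ee_pos: [0.5397, -0.0246, 0.0881]
tcp_rot: [[-0.986, 0.166, 0.002], [0.166, 0.986, -0.004], [-0.002, -0.004, -1.0]]
ft_force: [-0.9, -0.3, -0.9]
gripper_width: 0.0153
```

```bash
python3 - <<'E'
from h import *
o=ctrl.get_obs();print(o['ee_pos'],o['ft_force'])
go(tcp_for(S+[0,0,.004],SY,0,G),toolR(SY+DY,0))
E
```

```text
[ 0.53971715 -0.02460373  0.08809949] [-0.94088691 -0.30878393 -0.92828068]
rot [-0.2  0.1  0. ] cm [0.01 0.04 1.11] rows>= 0.3
```

Call:
move_arm(rows=[0, 0, 0, 0, 0, 0.5, -1, 0, 0, 0, 0, 0, 0.9, -1, 0, 0, 0, 0, 0, 1.2, -1, 0, 0, 0, 0, 0, 1.2, -1])

```text
time: 15.15
ee_pos: [0.5406, -0.0249, 0.075]
tcp_rot: [[-0.986, 0.167, -0.001], [0.167, 0.986, -0.003], [0.001, -0.003, -1.0]]
ft_force: [-0.5, -0.5, -0.6]
gripper_width: 0.0156
```

Call:
move_arm(rows=[0, 0, 0, 0, 0, 0.1, -1, 0, 0, 0, 0, 0, 0.1, -1])

```text
time: 15.32
ee_pos: [0.5408, -0.0246, 0.0747]
tcp_rot: [[-0.986, 0.167, -0.0], [0.167, 0.986, -0.003], [-0.0, -0.003, -1.0]]
ft_force: [0.4, 0.7, -1.6]
gripper_width: 0.0156
```

Call:
move_arm(rows=[0, 0, 0, 0, 0, 0.1, -1, 0, 0, 0, 0, 0, 0.1, -1])

```text
time: 15.48
ee_pos: [0.5406, -0.0248, 0.0738]
tcp_rot: [[-0.986, 0.167, -0.0], [0.167, 0.986, -0.003], [-0.0, -0.003, -1.0]]
ft_force: [-0.2, -0.5, -1.8]
gripper_width: 0.0156
```

Call:
move_arm(rows=[0, 0, 0, 0, 0, 0.1, -1, 0, 0, 0, 0, 0, 0.1, -1])

```text
time: 15.65
ee_pos: [0.5405, -0.0248, 0.0728]
tcp_rot: [[-0.986, 0.167, -0.0], [0.167, 0.986, -0.003], [-0.0, -0.003, -1.0]]
ft_force: [-1.2, -0.1, -2.3]
gripper_width: 0.0159
```

Call:
move_arm(rows=[0, 0, 0, 0, 0, 0.1, -1, 0, 0, 0, 0, 0, 0.1, -1])

```text
time: 15.82
ee_pos: [0.5407, -0.0248, 0.072]
tcp_rot: [[-0.986, 0.167, 0.0], [0.167, 0.986, -0.004], [-0.001, -0.003, -1.0]]
ft_force: [-0.3, -0.4, 2.2]
gripper_width: 0.0153
```

Call:
move_arm(rows=[0, 0, 0, 0, 0, 0.1, -1, 0, 0, 0, 0, 0, 0.1, -1])

```text
time: 15.98
ee_pos: [0.5411, -0.0249, 0.0717]
tcp_rot: [[-0.986, 0.167, 0.001], [0.167, 0.986, -0.004], [-0.002, -0.004, -1.0]]
ft_force: [-1.8, -0.8, 9.5]
gripper_width: 0.0156
```

Call:
move_arm(rows=[0, 0, 0, 0, 0, 0.1, -1, 0, 0, 0, 0, 0, 0.1, -1])

```text
time: 16.15
ee_pos: [0.5415, -0.0249, 0.0714]
tcp_rot: [[-0.986, 0.167, 0.002], [0.167, 0.986, -0.004], [-0.003, -0.004, -1.0]]
ft_force: [-2.8, -2.5, 18.5]
gripper_width: 0.0154
```

Call:
move_arm(rows=[0, 0, 0, 0, 0, -0.2, -1, 0, 0, 0, 0, 0, -0.2, -1, 0, 0, 0, 0, 0, -0.2, -0.2, 0, 0, 0, 0, 0, -0.2, -0.2, 0, 0, 0, 0, 0, -0.2, -0.2, 0, 0, 0, 0, 0, -0.2, -0.2, 0, 0, 0, 0, 0, -0.2, -0.2, 0, 0, 0, 0, 0, -0.2, -0.2, 0, 0, 0, 0, 0, -0.2, -0.2, 0, 0, 0, 0, 0, -0.2, -0.2])

```text
time: 16.98
ee_pos: [0.5405, -0.0248, 0.0718]
tcp_rot: [[-0.986, 0.167, -0.0], [0.167, 0.986, -0.003], [-0.0, -0.003, -1.0]]
ft_force: [-0.5, 0.4, -0.7]
gripper_width: 0.0367
```

Call:
move_arm(rows=[0, 0, 0, 0, 0, 0, -0.2, 0, 0, 0, 0, 0, 0, -0.2, 0, 0, 0, 0, 0, 0, -0.2, 0, 0, 0, 0, 0, 0, -0.2, 0, 0, 0, 0, 0, 0, -0.2, 0, 0, 0, 0, 0, 0, -0.2])

```text
time: 17.48
ee_pos: [0.5405, -0.0248, 0.0718]
tcp_rot: [[-0.986, 0.167, -0.0], [0.167, 0.986, -0.003], [-0.0, -0.003, -1.0]]
ft_force: [-0.0, -0.2, 0.6]
gripper_width: 0.0362
```

```bash
python3 - <<'E'
from h import *
import pickle
o=ctrl.get_obs();print(o['ee_pos'],o['ft_force'],o['gripper_width'])
a=snap('top','t8.png',(240,190,330,290),5);b=eyes.get_image('side')
pickle.dump((a,b,o),open('im8.pkl','wb'))
# orange handle fits
for n,im in(('top',a),('side',b)):
    m=cv2.inRange(cv2.cvtColor(im['frame'],cv2.COLOR_BGR2HSV),(5,150,100),(18,255,255))
    m[:, :240 if n=='top' else 180]=0
    ys,xs=np.nonzero(m);print(n,xs.mean(),ys.mean(),len(xs),xs.min(),xs.max(),ys.min(),ys.max())
# predicted scoop origin
R=scoopR(SY);orig=o['ee_pos']*[1,1,0]+[0,0,.018]-R@np.array([-.063,0,0])
print('origin',orig)
for P in((.035,.019,.001),(.035,-.019,.001),(-.035,.027,.028),(-.035,-.027,.028)):
    u,v=proj(a,orig+R@np.array(P));print(np.round([(u-240)*5,(v-190)*5]))
E
```

```text
[ 0.54052026 -0.02479827  0.07182061] [-0.00400785 -0.15740284  0.62440039] 0.03624076144292593<stdin>:10: RuntimeWarning: Mean of empty slice.
  ret = ret.dtype.type(ret / rcount)
Traceback (most recent call last):
ValueError: zero-size array to reduction operation minimum which has no identity
```

View pics/t8.png

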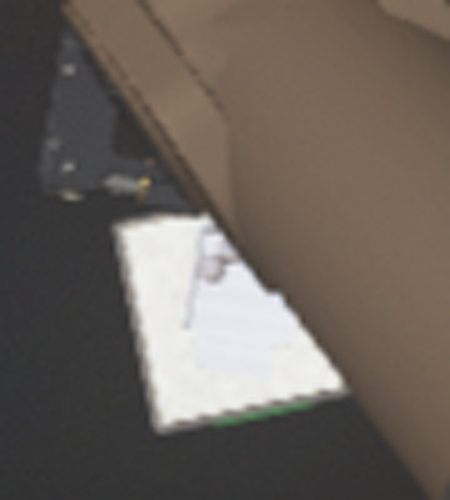

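The scoop stands on the scale pan with its lip at about (235,372). The arm hides part of it, but the visible beads are still in the bowl. That was the 12th and last picture, so I'll work from numbers from here. Next I'll regrip in place and lift.

Call:
move_arm(rows=[0, 0, 0, 0, 0, 0, -1, 0, 0, 0, 0, 0, 0, -1, 0, 0, 0, 0, 0, 0, -1, 0, 0, 0, 0, 0, 0, -1, 0, 0, 0, 0, 0, 0, -1, 0, 0, 0, 0, 0, -0.3, -1, 0, 0, 0, 0, 0, -0.8, -1, 0, 0, 0, 0, 0, -1.6, -1, 0, 0, 0, 0, 0, -2.6, -1, 0, 0, 0, 0, 0, -3.6, -1], squeeze=60)

```text
time: 18.42
ee_pos: [0.5406, -0.0246, 0.109]
tcp_rot: [[-0.986, 0.166, 0.0], [0.166, 0.986, -0.003], [-0.001, -0.003, -1.0]]
ft_force: [-0.3, 0.4, -1.4]
gripper_width: 0.0156
```

Call:
move_arm(rows=[0, 1, 0, 0, 0, -1, -1, 0, 3, 0, 0, 0, -2, -1, 0, 5, 0, 0, 0, -3, -1, 0, 7, 0, 0, 0, -4, -1, 0, 9, 0, 0, 0, -5, -1, 0, 11, 0, 0, 0, -6, -1, 0, 13, 0, 0, 0, -7, -1, 0, 15, 0, 0, 0, -8, -1, 0, 15, 0, 0, 0, -8.4, -1, 0, 15, 0, 0, 0, -8.5, -1])

```text
time: 19.25
ee_pos: [0.5414, -0.024, 0.194]
tcp_rot: [[-0.953, 0.167, -0.253], [0.162, 0.986, 0.04], [0.256, -0.002, -0.967]]
ft_force: [0.9, 0.8, -2.7]
gripper_width: 0.0155
```

```bash
cat >> h.py <<'E'
C=np.array([.5487,-.2475,.105]);DH=168.4
def dump(nose,z,back=.012):
    h=scoopR(DH)[:,0]; lip=C+[0,0,z]-back*h
    o=lip-scoopR(DH,nose)@np.array([.035,0,.001]); return tcp_for(o,DH,nose,G),toolR(DH+DY,nose)
E
python3 - <<'E'
from h import *
import pickle
o=ctrl.get_obs();print(o['ee_pos'],o['ft_force'],o['gripper_width'],o['joints'])
b=eyes.get_image('side');pickle.dump((b,o),open('im9.pkl','wb'))
p,R=dump(13,.035);print(p);path(p,R,20)
P,Q=p,R
for n,z in((0,.015),(-15,.01),(-30,.006),(-45,.003),(-57,.0)): go(*dump(n,z),p,R)
E
```

```text
[ 0.54138615 -0.02404248  0.19397978] [ 0.93341384  0.77508717 -2.73857363] 0.015532945770505718 [ 0.50800022  0.64274732 -0.85125332  1.56390418  0.36268757  1.38697225
  0.99870403]
[ 0.6658921  -0.27155608  0.17057078]
[-0.0, -0.0, -0.0, -0.1, -0.2, -0.0, -1.0, -0.0, -0.1, -0.0, -0.5, -0.6, -0.1, -1.0, -0.0, -0.1, -0.0, -1.0, -1.4, -0.1, -1.0, -0.0, -0.2, -0.0, -1.7, -2.3, -0.2, -1.0, -0.0, -0.3, -0.0, -2.6, -3.5, -0.3, -1.0, -0.0, -0.4, -0.0, -3.6, -4.8, -0.4, -1.0, -0.0, -0.5, -0.0, -4.6, -6.3, -0.5, -1.0, -0.1, -0.7, -0.0, -5.8, -7.9, -0.7, -1.0, -0.1, -0.8, -0.0, -7.0, -9.5, -0.8, -1.0, -0.1, -0.9, -0.0, -8.3, -11.2, -1.0, -1.0]
[-0.0, -0.1, -0.0, -1.2, -1.7, -0.1, -1.0, -0.0, -0.3, -0.0, -2.4, -3.3, -0.3, -1.0, -0.0, -0.4, -0.0, -3.6, -4.9, -0.4, -1.0, -0.0, -0.5, -0.0, -4.7, -6.3, -0.5, -1.0, -0.1, -0.6, -0.0, -5.7, -7.7, -0.6, -1.0, -0.1, -0.7, -0.0, -6.5, -8.8, -0.7, -1.0, -0.1, -0.8, -0.0, -7.3, -9.8, -0.7, -1.0, -0.1, -0.9, -0.0, -7.8, -10.5, -0.8, -1.0, -0.1, -0.9, -0.0, -8.1, -11.0, -0.8, -1.0, -0.1, -0.9, -0.0, -8.3, -11.2, -0.8, -1.0]
total deg [-0.14602409 -1.84979954 -0.01744722]
rot [ -0. -13.  -0.] cm [ 1.02  0.03 -0.12] rows>= 1.8
rot [  0. -28.  -0.] cm [ 3.12  0.09 -1.53] rows>= 3.9
rot [ -0. -43.  -0.] cm [ 5.66  0.17 -2.41] rows>= 6.0
rot [  0. -58.  -0.] cm [ 8.46  0.27 -2.66] rows>= 8.1
rot [  0. -70.  -0.] cm [10.73  0.35 -2.25] rows>= 9.8
```

Call:
move_arm(rows=[0, 0, 0, -0.1, -0.2, 0, -1, 0, -0.1, 0, -0.5, -0.6, -0.1, -1, 0, -0.1, 0, -1, -1.4, -0.1, -1, 0, -0.2, 0, -1.7, -2.3, -0.2, -1, 0, -0.3, 0, -2.6, -3.5, -0.3, -1, 0, -0.4, 0, -3.6, -4.8, -0.4, -1, 0, -0.5, 0, -4.6, -6.3, -0.5, -1, 0, -0.7, 0, -5.8, -7.9, -0.7, -1, 0, -0.8, 0, -7, -9.5, -0.8, -1, 0, -0.9, 0, -8.3, -11.2, -1, -1])

```text
time: 20.13
ee_pos: [0.604, -0.1512, 0.1808]
tcp_rot: [[-0.956, 0.168, -0.241], [0.163, 0.986, 0.037], [0.244, -0.004, -0.97]]
ft_force: [0.9, 0.8, -1.2]
gripper_width: 0.0157
```

Call:
move_arm(rows=[0, -0.1, 0, -1.2, -1.7, -0.1, -1, 0, -0.3, 0, -2.4, -3.3, -0.3, -1, 0, -0.4, 0, -3.6, -4.9, -0.4, -1, 0, -0.5, 0, -4.7, -6.3, -0.5, -1, 0, -0.6, 0, -5.7, -7.7, -0.6, -1, 0, -0.7, 0, -6.5, -8.8, -0.7, -1, 0, -0.8, 0, -7.3, -9.8, -0.7, -1, 0, -0.9, 0, -7.8, -10.5, -0.8, -1, 0, -0.9, 0, -8.1, -11, -0.8, -1, 0, -0.9, 0, -8.3, -11.2, -0.8, -1])

```text
time: 20.97
ee_pos: [0.666, -0.2745, 0.1688]
tcp_rot: [[-0.96, 0.168, -0.226], [0.165, 0.986, 0.035], [0.228, -0.004, -0.974]]
ft_force: [-0.3, -0.4, -1.7]
gripper_width: 0.0153
```

```bash
python3 - <<'E'
from h import *
import pickle
o=ctrl.get_obs();print(o['ee_pos'],o['ft_force'],o['joints'])
a=eyes.get_image('top');b=eyes.get_image('side');pickle.dump((a,b,o),open('im10.pkl','wb'))
for n,z in((0,.015),(-15,.01),(-30,.006),(-45,.003),(-57,.0)): go(*dump(n,z))
# numeric check of scoop lip with orange handle in side view
m=cv2.inRange(cv2.cvtColor(b['frame'],cv2.COLOR_BGR2HSV),(5,150,100),(18,255,255));m[:100]=0;m[250:]=0
ys,xs=np.nonzero(m);print('orange side',xs.mean() if len(xs) else 0,ys.mean() if len(xs) else 0,len(xs))
R=o['tcp_rot']@np.diag([1,-1,-1])@Ro.from_euler('z',-DY,degrees=True).as_matrix();org=o['ee_pos']-R@np.array(G);print('origin',org)
for P in((-.045,0,.040),(-.034,0,.024),(.035,.019,.001),(.035,-.019,.001)): print(P,'side',np.round(proj(b,org+R@np.array(P)),1),'top',np.round(proj(a,org+R@np.array(P)),1))
# bright scoop area contour side
print('crucible rim proj',[np.round(proj(a,C+[.046*np.cos(t),.046*np.sin(t),0]),1) for t in(0,1.57,3.14,4.71)])
g=cv2.cvtColor(b['frame'],cv2.COLOR_BGR2GRAY);d=cv2.absdiff(a['frame'],pickle.load(open('im0.pkl','rb'))[0]['frame'])
E
```

```text
[ 0.66604351 -0.2745365   0.16878267] [-0.27394426 -0.35883679 -1.72408734] [ 0.62169464  0.89279083 -0.72993415  1.07755604  0.5204543   1.58195848
  1.3821327 ]
rot [ -0.2 -13.2  -0. ] cm [ 1.1   0.19 -0.25] rows>= 1.8
rot [ -0.2 -28.2  -0. ] cm [ 3.21  0.24 -1.66] rows>= 3.9
rot [ -0.2 -43.2   0. ] cm [ 5.75  0.32 -2.53] rows>= 6.0
rot [ -0.2 -58.2   0. ] cm [ 8.56  0.41 -2.76] rows>= 8.1
rot [ -0.2 -70.2   0.1] cm [10.82  0.49 -2.35] rows>= 9.8
orange side 379.0925778132482 121.28092577813248 1253
origin [ 0.59357812 -0.2600947   0.12961378]
(-0.045, 0, 0.04) side [260.9 131.2] top [399.  171.9]
(-0.034, 0, 0.024) side [265.6 136.8] top [396.9 179.1]
(0.035, 0.019, 0.001) side [292.9 142. ] top [399.4 211.5]
(0.035, -0.019, 0.001) side [286.6 147.6] top [383.2 208.4]
crucible rim proj [array([385.7, 197.9]), array([367. , 217.2]), array([387. , 236.5]), array([405.6, 217. ])]
```

```bash
python3 - <<'E'
from h import *
import pickle
a,b,o=pickle.load(open('im10.pkl','rb'))
R=o['tcp_rot']@np.diag([1,-1,-1])@Ro.from_euler('z',-DY,degrees=True).as_matrix();org=o['ee_pos']-R@np.array(G)
for im,(x0,y0,x1,y1) in((a,(375,140,425,200)),(b,(235,100,295,160))):
    m=cv2.inRange(cv2.cvtColor(im['frame'],cv2.COLOR_BGR2HSV),(5,140,90),(20,255,255))[y0:y1,x0:x1]
    ys,xs=np.nonzero(m);print('orange',len(xs),(xs.mean()+x0,ys.mean()+y0,xs.min()+x0,xs.max()+x0,ys.min()+y0,ys.max()+y0) if len(xs) else '')
    print('axis pred',[np.round(proj(im,org+R@np.array([-.034-.0287*t*2,0,.024+.041*t*2])),0) for t in(0,.2,.4,.6,.8)])
# shaded pixels (grey beads) near bowl rear in top
u,v=proj(a,org+R@np.array([-.02,0,.008]));u,v=int(u),int(v);g=cv2.cvtColor(a['frame'],cv2.COLOR_BGR2GRAY);print(u,v);print(g[v-14:v+26:1,u-16:u+18:1])
E
```

```text
orange 157 (np.float64(400.3312101910828), np.float64(168.0891719745223), np.int64(395), np.int64(407), np.int64(140), np.int64(180))
axis pred [array([397., 179.]), array([399., 172.]), array([401., 164.]), array([403., 156.]), array([406., 148.])]
orange 714 (np.float64(275.7731092436975), np.float64(112.21428571428571), np.int64(247), np.int64(294), np.int64(100), np.int64(136))
axis pred [array([266., 137.]), array([261., 131.]), array([256., 125.]), array([251., 120.]), array([246., 114.])]
394 187
[[ 63  63  65 ...  67  66  67]
 [ 65  65  65 ...  65  67  66]
 [ 64  65  65 ...  67  67  66]
 ...
 [244 244 244 ... 234 234 233]
 [244 244 244 ... 235 235 234]
 [244 245 244 ... 236 235 235]]
```

Call:
move_arm(rows=[0, -4, 0, 0.3, 0.1, 0, -1, 0, -8, 0, 0.65, 0.15, -0.1, -1, 0, -13, 0, 1.1, 0.2, -0.25, -1, 0, -16, 0, 1.5, 0.2, -0.55, -1, 0, -19, 0, 1.9, 0.2, -0.85, -1, 0, -22, 0, 2.35, 0.2, -1.15, -1, 0, -25, 0, 2.8, 0.2, -1.4, -1, 0, -28, 0, 3.2, 0.24, -1.66, -1, 0, -31, 0, 3.7, 0.26, -1.9, -1, 0, -34, 0, 4.2, 0.28, -2.1, -1])

```text
time: 21.9
ee_pos: [0.6305, -0.2628, 0.2001]
tcp_rot: [[-0.921, 0.165, 0.352], [0.153, 0.986, -0.063], [-0.358, -0.004, -0.934]]
ft_force: [0.4, -0.8, -0.5]
gripper_width: 0.0154
```

```bash
python3 - <<'E'
from h import *
for n,z in((-26,.006),(-32,.006),(-40,.003),(-50,.003),(-57,.0)): go(*dump(n,z))
o=ctrl.get_obs();print(o['joints'],o['ft_force'])
E
```

```text
rot [-0.2 -5.   0.2] cm [ 0.55 -0.12 -0.47] rows>= 0.7
rot [ -0.2 -11.    0.2] cm [ 1.26 -0.09 -1.41] rows>= 1.5
rot [ -0.1 -19.    0.2] cm [ 2.44 -0.04 -2.25] rows>= 2.7
rot [ -0.1 -29.    0.2] cm [ 4.    0.03 -3.43] rows>= 4.1
rot [ -0.1 -36.    0.2] cm [ 5.3   0.08 -3.8 ] rows>= 5.0
[ 0.96023511  0.53233267 -0.87276473  1.76385146  0.59712404  0.71317899
  1.2431038 ] [ 0.4465404  -0.76931148 -0.53846736]
```

Call:
move_arm(rows=[0, -5, 0, 0.55, -0.1, -0.5, -1, 0, -11, 0, 1.3, -0.1, -1.4, -1, 0, -15, 0, 1.85, -0.05, -1.8, -1, 0, -19, 0, 2.45, 0, -2.25, -1, 0, -24, 0, 3.2, 0, -2.85, -1, 0, -29, 0, 4, 0, -3.4, -1, 0, -36, 0, 5.3, 0.1, -3.8, -1, 0, -36, 0, 5.3, 0.1, -3.8, -1, 0, -36, 0, 5.3, 0.1, -3.8, -1, 0, -36, 0, 5.3, 0.1, -3.8, -1])

```text
time: 22.73
ee_pos: [0.5659, -0.258, 0.2013]
tcp_rot: [[-0.706, 0.177, 0.686], [0.105, 0.984, -0.146], [-0.701, -0.03, -0.713]]
ft_force: [-1.0, -0.7, -3.1]
gripper_width: 0.0157
```

Call:
move_arm(rows=[0, 0, 0, 0, 0, 0, -1, 0, 0, 0, 0, 0, 0, -1, 0, 0, 0, 0, 0, 0, -1, 0, 0, 0, 0, 0, 0, -1, 0, 0, 0, 0, 0, 0, -1])

```text
time: 23.15
ee_pos: [0.5663, -0.2587, 0.2003]
tcp_rot: [[-0.708, 0.178, 0.684], [0.108, 0.984, -0.145], [-0.698, -0.029, -0.715]]
ft_force: [-0.4, 0.4, -0.8]
gripper_width: 0.0156
```

```bash
python3 - <<'E'
from h import *
import pickle
go(*dump(-57,0));go(*dump(-63,0))
o=ctrl.get_obs();print(o['joints'],o['ft_force'],np.degrees(np.arccos(-o['tcp_rot'][2,2])))
a=eyes.get_image('top');b=eyes.get_image('side');pickle.dump((a,b,o),open('im11.pkl','wb'))
g=cv2.cvtColor(a['frame'],cv2.COLOR_BGR2GRAY).astype(int);g0=cv2.cvtColor(pickle.load(open('im0.pkl','rb'))[0]['frame'],cv2.COLOR_BGR2GRAY).astype(int)
# dark spots in the crucible interior
u,v=[int(x) for x in proj(a,C-[0,0,.045])];np.set_printoptions(linewidth=250)
print(u,v);print(g[v-16:v+18,u-18:u+18:1]);
E
```

```text
rot [ -1.6 -12.7   0.9] cm [-1.21  0.7  -1.13] rows>= 1.8
rot [ -1.5 -18.7   0.9] cm [-0.39  0.73 -1.96] rows>= 2.6
[ 1.32443773  0.47230716 -1.11748681  2.23807433  2.00203968  0.29446396
 -0.07365641] [-0.39456691  0.36345331 -0.84346564] 44.350534583047256
383 219
[[202 189 192 ... 179 175 187]
 [189 108 132 ... 146 164 169]
 [186 119 129 ...  88 143 170]
 ...
 [ 65  65  67 ... 101  81  75]
 [ 64  93 135 ...  58  58  59]
 [133 172 199 ...  57  58  58]]
```

Call:
move_arm(rows=[-1, -6, 0.5, -0.9, 0.5, -0.6, -1, -1.6, -12.7, 0.9, -1.2, 0.7, -1.1, -1, -1.6, -12.7, 0.9, -1.2, 0.7, -1.1, -1, -1.6, -12.7, 0.9, -1.2, 0.7, -1.1, -1, -1.6, -12.7, 0.9, -1.2, 0.7, -1.1, -1, -1.6, -12.7, 0.9, -1.2, 0.7, -1.1, -1, -1.6, -12.7, 0.9, -1.2, 0.7, -1.1, -1, -1.6, -12.7, 0.9, -1.2, 0.7, -1.1, -1])

```text
time: 23.92
ee_pos: [0.5685, -0.2521, 0.2164]
tcp_rot: [[-0.537, 0.167, 0.827], [0.091, 0.986, -0.14], [-0.839, 0.0, -0.545]]
ft_force: [0.5, 0.7, -0.7]
gripper_width: 0.0156
```

```bash
python3 - <<'E'
from h import *
import pickle
go(*dump(-57,0));go(*dump(-50,0.01))
o=ctrl.get_obs();print(o['joints'],o['ft_force'],np.degrees(np.arccos(-o['tcp_rot'][2,2])))
a=eyes.get_image('top');b=eyes.get_image('side');pickle.dump((a,b,o),open('im12.pkl','wb'))
import sys;np.set_printoptions(linewidth=250,threshold=sys.maxsize)
for im in (a,b):
    u,v=[int(x) for x in proj(im,C-[0,0,.02])];g=cv2.cvtColor(im['frame'],cv2.COLOR_BGR2GRAY)
    print(u,v);print(g[v-22:v+20,u-20:u+20]//10)
E
```

```text
rot [-0.  0. -0.] cm [-0.    0.05 -0.03] rows>= 0.0
rot [-0.  7. -0.] cm [-1.42  0.    0.66] rows>= 1.0
[ 1.43947985  0.60970411 -1.24309309  2.3719716   2.6717544   0.5313556
 -0.62177145] [ 0.45298304  0.7182186  -0.7466422 ] 57.002800456636876
384 218
[[23 23 23 23 23 23 23 23 23 23 23 23 23 22 22 21 20 18 18 22 22 22 22 22 22 22 22 22 22 22 17 19 22 22 22 22 22 22 14 14]
 [23 23 23 23 23 23 23 23 23 23 21 21 20 20 20 20 20 18 19 22 22 22 22 22 22 22 22 22 22 22 17 19 22 22 22 22 22 20 10 14]
 [23 23 23 23 23 23 23 23 21 20 20 20 20 20 20 20 19 17 19 22 22 22 22 22 23 22 22 22 22 22 17 13 17 19 22 23 23 15  8 14]
 [23 23 23 23 23 23 21 20 20 20 20 20 20 20 22 23 19 17 18 21 22 22 22 22 22 22 22 22 22 22 17 11 13 13 14 21 23 13  7 14]
 [23 23 23 23 22 20 19 20 20 20 20 20 21 23 24 24 19 17 17 17 17 18 17 19 22 22 22 22 22 22 17 11 13 13 13 21 20 11  7 12]
 [23 23 23 21 20 19 19 20 20 20 20 22 24 24 23 21 17 17 17 16 17 17 17 19 22 22 22 22 22 22 17 11 13 13 13 16 12  7  7 12]
 [23 23 21 20 20 19 19 20 20 21 23 24 24 20 15 17 17 17 17 17 17 17 17 20 22 22 22 22 22 22 17 12 14 13 13 
[... 8796 characters left out ...]
22 22 22 22 22 21 21 20 20 19 19 18 17 16 15 15 15 15 15 16 17 19 20 21 21 21 21 21]
 [21 20 20 21 20 20 21 21 21 22 22 22 22 22 22 22 21 21 21 20 20 19 19 18 17 16 16 15 15 15 16 17 19 20 21 21 21 21 21 21]
 [21 21 21 20 20 21 21 21 21 21 21 22 22 22 22 22 21 21 21 20 20 19 19 18 17 16 16 16 16 17 18 19 20 20 21 21 21 21 21 21]
 [22 21 21 21 20 20 20 21 20 21 21 21 21 21 21 21 21 21 21 20 20 19 19 18 18 17 17 18 18 19 19 20 20 20 21 20 20 20 21 22]
 [23 22 22 21 21 21 21 20 21 21 21 21 21 21 21 21 21 21 20 20 20 20 19 19 19 19 19 19 20 20 20 20 20 21 20 20 20 20 22 23]
 [23 23 23 22 22 21 21 21 20 20 20 20 21 21 21 21 21 21 20 20 20 20 20 20 20 20 20 20 20 20 20 20 20 20 20 20 20 21 23 23]]
```

```bash
python3 - <<'E'
from h import *
p,R=dump(-57,0)
for n,z in((-45,.02),(-30,.05),(-15,.07),(0,.08)): go(*dump(n,z))
E
```

```text
rot [-0. 12. -0.] cm [-2.59 -0.05  1.05] rows>= 1.7
rot [-0. 27. -0.] cm [-5.58 -0.14  2.3 ] rows>= 3.8
rot [-0. 42. -0.] cm [-6.97 -0.22  4.11] rows>= 5.9
rot [ 0. 57. -0.] cm [-6.78 -0.28  6.3 ] rows>= 8.0
```

Call:
move_arm(rows=[0, 0, 0, 0, 0, 0, -1, 0, 6, 0, -1.3, 0, 0.5, -1, 0, 12, 0, -2.6, 0, 1, -1, 0, 18, 0, -3.8, -0.1, 1.5, -1, 0, 27, 0, -5.6, -0.1, 2.3, -1, 0, 34, 0, -6.3, -0.2, 3.2, -1, 0, 42, 0, -7, -0.2, 4.1, -1, 0, 50, 0, -6.9, -0.2, 5.2, -1, 0, 57, 0, -6.8, -0.3, 6.3, -1, 0, 57, 0, -6.8, -0.3, 6.3, -1])

```text
time: 24.85
ee_pos: [0.6212, -0.2968, 0.2282]
tcp_rot: [[-0.81, 0.246, 0.533], [0.145, 0.964, -0.225], [-0.568, -0.105, -0.816]]
ft_force: [0.7, -3.7, -1.6]
gripper_width: 0.0153
```

```bash
python3 - <<'E'
from h import *
o=ctrl.get_obs();print(o['joints'],o['ft_force'],o['ee_pos'],o['tcp_rot'][2])
go(*dump(0,.08));S0=S
path(tcp_for(S+[0,0,.06],SY,0,G),toolR(SY+DY,0),20)
E
```

```text
[ 1.08018029  0.44813039 -0.95075911  1.95742108  1.06851588  0.4816123
  0.77777606] [ 0.69360417 -3.73624989 -1.60739276] [ 0.62122765 -0.2967624   0.22816376] [-0.56848262 -0.10493513 -0.81597557]
rot [-7.3 34.6 -2.8] cm [-3.07  3.37  0.38] rows>= 4.9
[-0.1, 0.3, -0.0, 0.1, 0.2, -0.0, -1.0, -0.2, 1.0, -0.1, 0.4, 0.7, -0.1, -1.0, -0.4, 2.1, -0.2, 0.9, 1.5, -0.2, -1.0, -0.8, 3.6, -0.3, 1.5, 2.6, -0.3, -1.0, -1.1, 5.4, -0.4, 2.3, 3.9, -0.5, -1.0, -1.6, 7.5, -0.6, 3.2, 5.4, -0.7, -1.0, -2.0, 9.7, -0.8, 4.2, 7.0, -0.9, -1.0, -2.6, 12.2, -1.0, 5.3, 8.8, -1.1, -1.0, -3.1, 14.7, -1.2, 6.5, 10.7, -1.3, -1.0, -3.6, 17.3, -1.4, 7.6, 12.5, -1.5, -1.0]
[-0.5, 2.6, -0.2, 1.1, 1.9, 0.3, -1.0, -1.1, 5.1, -0.4, 2.3, 3.8, 0.6, -1.0, -1.6, 7.5, -0.6, 3.4, 5.6, 0.9, -1.0, -2.1, 9.8, -0.8, 4.4, 7.3, 1.1, -1.0, -2.5, 11.9, -0.9, 5.4, 8.8, 1.4, -1.0, -2.9, 13.7, -1.1, 6.2, 10.2, 1.6, -1.0, -3.2, 15.2, -1.2, 6.9, 11.3, 1.8, -1.0, -3.4, 16.3, -1.3, 7.4, 12.2, 2.0, -1.0, -3.6, 17.0, -1.4, 7.8, 12.7, 2.1, -1.0, -3.6, 17.3, -1.4, 7.9, 12.9, 2.1, -1.0]
total deg [12.93366698 32.86630688  2.75416961]
```

Call:
move_arm(rows=[0, 0, 0, -1.4, -0.3, -2, -1, 0, 0, 0, -2.8, -0.5, -4.1, -1, -2, 7, -0.8, -3.2, 0.5, -3.9, -1, -4, 14, -1.4, -3.6, 1.3, -3.7, -1, -6, 21, -2, -4.5, 2.2, -3.7, -1, -7.3, 28, -2.8, -5.2, 2.9, -3.7, -1, -7.3, 34.6, -2.8, -5.9, 2.9, -3.7, -1, -7.3, 34.6, -2.8, -5.9, 2.9, -3.7, -1, -7.3, 34.6, -2.8, -5.9, 2.9, -3.7, -1])

```text
time: 25.6
ee_pos: [0.6607, -0.2666, 0.2892]
tcp_rot: [[-0.987, 0.162, 0.004], [0.162, 0.987, 0.004], [-0.003, 0.005, -1.0]]
ft_force: [0.3, 0.9, -2.7]
gripper_width: 0.0159
```

```bash
python3 - <<'E'
from h import *
o=ctrl.get_obs();print(o['joints'],o['ft_force'],o['ee_pos'],o['tcp_rot'][2])
go(*dump(0,.12))
path(tcp_for(S+[0,0,.06],SY,0,G),toolR(SY+DY,0),20)
E
```

```text
[ 0.81906692  0.7519857  -1.04767867  1.18555338  0.63008425  1.52430046
  1.29374077] [ 0.25937027  0.89065398 -2.71744852] [ 0.66071944 -0.26658786  0.28923734] [-0.00347366  0.00490482 -0.99998194]
rot [0.3 0.2 0.3] cm [ 0.38 -0.37  1.02] rows>= 0.3
[0.0, 0.0, 0.0, 0.1, 0.2, 0.1, -1.0, 0.0, 0.0, 0.0, 0.4, 0.6, 0.4, -1.0, 0.0, 0.0, 0.0, 1.0, 1.3, 1.0, -1.0, 0.0, 0.0, 0.0, 1.7, 2.3, 1.6, -1.0, 0.0, 0.0, 0.0, 2.5, 3.4, 2.4, -1.0, 0.1, 0.0, 0.1, 3.4, 4.7, 3.4, -1.0, 0.1, 0.1, 0.1, 4.5, 6.2, 4.4, -1.0, 0.1, 0.1, 0.1, 5.6, 7.7, 5.5, -1.0, 0.1, 0.1, 0.1, 6.8, 9.3, 6.7, -1.0, 0.1, 0.1, 0.1, 8.0, 10.9, 7.8, -1.0]
[0.0, 0.0, 0.0, 1.2, 1.6, 1.2, -1.0, 0.0, 0.0, 0.0, 2.4, 3.2, 2.3, -1.0, 0.1, 0.0, 0.1, 3.5, 4.8, 3.4, -1.0, 0.1, 0.1, 0.1, 4.5, 6.2, 4.4, -1.0, 0.1, 0.1, 0.1, 5.5, 7.5, 5.4, -1.0, 0.1, 0.1, 0.1, 6.3, 8.7, 6.2, -1.0, 0.1, 0.1, 0.1, 7.0, 9.6, 6.9, -1.0, 0.1, 0.1, 0.1, 7.5, 10.3, 7.4, -1.0, 0.1, 0.1, 0.1, 7.9, 10.8, 7.7, -1.0, 0.1, 0.1, 0.1, 8.0, 10.9, 7.8, -1.0]
total deg [-0.24443183  0.24257279 -0.25070052]
```

Call:
move_arm(rows=[0, 0, 0, 0.5, 0.7, 0.5, -1, 0, 0, 0, 2, 2.7, 2, -1, 0, 0, 0, 4, 5.5, 4, -1, 0, 0, 0, 6, 8.2, 6, -1, 0, 0, 0, 8, 10.9, 7.8, -1, 0, 0, 0, 10, 13.6, 9.8, -1, 0, 0, 0, 12, 16.4, 11.7, -1, 0, 0, 0, 14, 19, 13.6, -1, 0, 0, 0, 15.5, 21, 15.2, -1, 0, 0, 0, 16, 21.8, 15.6, -1])

```text
time: 26.43
ee_pos: [0.5331, -0.0235, 0.1323]
tcp_rot: [[-0.987, 0.159, 0.004], [0.159, 0.987, 0.002], [-0.003, 0.002, -1.0]]
ft_force: [-1.3, -0.0, -1.4]
gripper_width: 0.0154
```

```bash
python3 - <<'E'
from h import *
import pickle
o=ctrl.get_obs();print(o['ee_pos'],o['tcp_rot'][2])
go(tcp_for(S+[0,0,.0],SY,0,G),toolR(SY+DY,0))
a=eyes.get_image('top');b=eyes.get_image('side');pickle.dump((a,b,o),open('im13.pkl','wb'))
R=o['tcp_rot']@np.diag([1,-1,-1])@Ro.from_euler('z',-DY,degrees=True).as_matrix();org=o['ee_pos']-R@np.array(G)
lip=[proj(b,org+R@np.array(P)) for P in((.035,.019,.001),(.035,-.019,.001),(-.035,.027,.028),(.017,.027,.028))];print('side lip pred',np.round(lip,1))
g=cv2.cvtColor(b['frame'],cv2.COLOR_BGR2GRAY);m=(g>150).astype(np.uint8);u,v=np.mean(lip[:2],0).astype(int);
# lowest/rightmost extents of the scoop blob
n,l,s,c=cv2.connectedComponentsWithStats(m);k=l[v-2,u-3];print('blob',s[k])
# crucible interior: low-value blobs (beads) in the top view vs start
g1=a['frame'].astype(int);g0=pickle.load(open('im0.pkl','rb'))[0]['frame'].astype(int)
d=np.abs(g1-g0).max(2)>25
for nm,(x0,y0,x1,y1) in dict(cruc=(360,190,412,245),tray=(158,178,195,275)).items():
    n,l,s,c=cv2.connectedComponentsWithStats(d[y0:y1,x0:x1].astype(np.uint8));print(nm,[(s[i].tolist(),(c[i]+[x0,y0]).round(1).tolist()) for i in range(1,n) if s[i,4]>3])
E
```

```text
[ 0.5330503  -0.02348267  0.13227175] [-0.0034394   0.00208184 -0.99999192]
rot [0.1 0.2 0.4] cm [-0.65  0.02  5.93] rows>= 1.4
side lip pred [[319.  220.3]
 [312.3 229.3]
 [292.5 200. ]
 [313.8 206.3]]
blob [ 273  146   56  114 4014]
cruc [([0, 30, 25, 25, 322], [368.0, 236.1]), ([14, 35, 18, 8, 76], [382.7, 228.8])]
tray [([5, 7, 6, 6, 29], [165.5, 187.8]), ([24, 7, 5, 6, 23], [184.5, 187.5]), ([16, 15, 6, 6, 29], [176.9, 195.6]), ([10, 29, 7, 6, 30], [171.2, 209.6]), ([19, 30, 6, 7, 31], [179.6, 211.1]), ([10, 43, 6, 7, 31], [170.4, 223.9]), ([19, 45, 6, 6, 31], [179.4, 225.5])]
```

The three beads show in the crucible as an 18x8 px blob at (382.7,228.8), and two remain in the tray corners. I'll set the scoop down on the scale.

Call:
move_arm(rows=[0, 0, 0, -0.3, 0, 1.5, -1, 0, 0, 0, -0.65, 0, 3, -1, 0, 0, 0, -0.65, 0, 4.5, -1, 0, 0, 0, -0.65, 0, 5.3, -1, 0, 0, 0, -0.65, 0, 5.7, -1, 0, 0, 0, -0.65, 0, 5.7, -1])

```text
time: 27.03
ee_pos: [0.5435, -0.0278, 0.0755]
tcp_rot: [[-0.986, 0.164, 0.004], [0.164, 0.986, 0.001], [-0.003, 0.002, -1.0]]
ft_force: [-0.5, -0.4, -1.8]
gripper_width: 0.0152
```

Call:
move_arm(rows=[0, 0, 0, 0, 0, 0.1, -1, 0, 0, 0, 0, 0, 0.1, -1])

```text
time: 27.2
ee_pos: [0.5445, -0.0274, 0.0762]
tcp_rot: [[-0.986, 0.164, 0.006], [0.164, 0.986, 0.001], [-0.006, 0.002, -1.0]]
ft_force: [-0.4, 0.3, -0.8]
gripper_width: 0.0157
```

Call:
move_arm(rows=[0, 0, 0, 0, 0, 0.1, -1, 0, 0, 0, 0, 0, 0.1, -1])

```text
time: 27.37
ee_pos: [0.5444, -0.0275, 0.0753]
tcp_rot: [[-0.986, 0.164, 0.006], [0.164, 0.986, 0.001], [-0.006, 0.002, -1.0]]
ft_force: [-0.4, -0.0, -1.0]
gripper_width: 0.0158
```

Call:
move_arm(rows=[0, 0, 0, 0, 0, 0.1, -1, 0, 0, 0, 0, 0, 0.1, -1])

```text
time: 27.53
ee_pos: [0.5442, -0.0277, 0.074]
tcp_rot: [[-0.986, 0.164, 0.006], [0.164, 0.986, 0.001], [-0.006, 0.002, -1.0]]
ft_force: [-1.3, 0.3, -2.2]
gripper_width: 0.0156
```

Call:
move_arm(rows=[0, 0, 0, 0, 0, 0.1, -1, 0, 0, 0, 0, 0, 0.1, -1])

```text
time: 27.7
ee_pos: [0.5441, -0.0276, 0.0728]
tcp_rot: [[-0.986, 0.164, 0.006], [0.164, 0.986, 0.001], [-0.005, 0.002, -1.0]]
ft_force: [-0.7, -0.9, -1.5]
gripper_width: 0.0158
```

Call:
move_arm(rows=[0, 0, 0, 0, 0, 0.1, -1, 0, 0, 0, 0, 0, 0.1, -1])

```text
time: 27.87
ee_pos: [0.5444, -0.0276, 0.0721]
tcp_rot: [[-0.986, 0.164, 0.006], [0.164, 0.986, 0.001], [-0.006, 0.002, -1.0]]
ft_force: [0.3, -0.7, 1.3]
gripper_width: 0.016
```

Call:
move_arm(rows=[0, 0, 0, 0, 0, 0.1, -1, 0, 0, 0, 0, 0, 0.1, -1])

```text
time: 28.03
ee_pos: [0.5445, -0.0275, 0.0718]
tcp_rot: [[-0.986, 0.164, 0.006], [0.164, 0.986, 0.0], [-0.006, 0.001, -1.0]]
ft_force: [-0.4, -1.5, 9.1]
gripper_width: 0.0158
```

Call:
move_arm(rows=[0, 0, 0, 0, 0, -0.1, -1, 0, 0, 0, 0, 0, -0.1, -0.2, 0, 0, 0, 0, 0, -0.1, -0.2, 0, 0, 0, 0, 0, -0.1, -0.2, 0, 0, 0, 0, 0, -0.1, -0.2, 0, 0, 0, 0, 0, -0.1, -0.2, 0, 0, 0, 0, 0, -0.1, -0.2, 0, 0, 0, 0, 0, -0.1, -0.2, 0, 0, 0, 0, 0, -0.1, -0.2, 0, 0, 0, 0, 0, -0.1, -0.2])

```text
time: 28.87
ee_pos: [0.5442, -0.0276, 0.0719]
tcp_rot: [[-0.986, 0.164, 0.006], [0.164, 0.986, 0.001], [-0.006, 0.002, -1.0]]
ft_force: [0.0, 0.1, 0.4]
gripper_width: 0.0365
```

Call:
move_arm(rows=[0, 0, 0, 0, 0, -1, -0.2, 0, 0, 0, 0, 0, -3, -0.2, 0, 0, 0, 0, 0, -6, -0.2, 0, 0, 0, 0, 0, -9, -0.2, 0, 0, 0, 0, 0, -12, -0.2, 0, 0, 0, 0, 0, -14, -0.2, 0, 0, 0, 0, 0, -14, -0.2])

```text
time: 29.45
ee_pos: [0.5453, -0.0265, 0.217]
tcp_rot: [[-0.986, 0.164, 0.012], [0.164, 0.987, 0.001], [-0.012, 0.003, -1.0]]
ft_force: [0.9, 0.1, 0.1]
gripper_width: 0.037
```

```bash
python3 - <<'E'
from h import *
o=ctrl.get_obs();print(o['ee_pos'],o['ft_force'],o['joints'])
# plunger: closed fingers, tips 8 mm ahead of TCP
pl=np.array([.5376,-.3599,.092]);H=120
go(pl+[0,0,.008+.06],toolR(H));go(pl+[0,0,.008+.06],toolR(90))
E
```

```text
[ 0.5452816  -0.02649685  0.21702018] [0.94374758 0.09907408 0.05042269] [ 0.72798119  0.56621282 -1.14095802  1.74048466  0.55670346  1.18856031
  0.83981034]
rot [ 0.5  0.6 50.6] cm [ -4.63 -33.03   5.65] rows>= 8.1
rot [ 0.6  0.4 80.6] cm [ -4.63 -33.03   5.65] rows>= 11.3
```

Call:
move_arm(rows=[0, 0, 0, -1.5, -10, 0, -1, 0, 0, 0, -3, -20, 0, -1, 0, 0, 0, -4.6, -33, 1, -1, 0.5, 0.6, 10, -4.6, -33, 2, -1, 0.5, 0.6, 20, -4.6, -33, 4, -1, 0.5, 0.6, 20, -4.6, -33, 5.6, -1, 0.5, 0.6, 20, -4.6, -33, 5.6, -1, 0.5, 0.6, 20, -4.6, -33, 5.6, -1, 0.5, 0.6, 20, -4.6, -33, 5.6, -1, 0.5, 0.6, 20, -4.6, -33, 5.6, -1])

```text
time: 30.28
ee_pos: [0.5328, -0.365, 0.1535]
tcp_rot: [[-0.868, 0.497, -0.01], [0.497, 0.868, -0.003], [0.007, -0.008, -1.0]]
ft_force: [-0.3, 0.0, 0.1]
gripper_width: 0.0004
```

```bash
python3 - <<'E'
from h import *
import pickle
o=ctrl.get_obs();print(o['ee_pos'],o['tcp_rot'][2],o['gripper_width'])
R=o['tcp_rot'];pl=np.array([.5376,-.3599,.092])
go(pl+[0,0,.01],R);go(pl+[0,0,.008-.012],R)
a=eyes.get_image('top');b=eyes.get_image('side')
pickle.dump((a,b,o),open('im14.pkl','wb'))
m=cv2.inRange(cv2.cvtColor(b['frame'],cv2.COLOR_BGR2HSV),(50,100,40),(85,255,255));m[:, :270]=0;m[:120]=0;m[175:]=0
M=cv2.moments(m);ys,xs=np.nonzero(m);print('green side',M['m10']/M['m00'],M['m01']/M['m00'],len(xs),'pred',proj(b,pl-[0,0,.003]))
# handle orange in top & side for standing scoop
for n,im,(x0,y0,x1,y1) in(('t',a,(270,180,330,250)),('s',b,(210,120,320,240))):
    k=cv2.inRange(cv2.cvtColor(im['frame'],cv2.COLOR_BGR2HSV),(5,150,100),(18,255,255))[y0:y1,x0:x1];ys,xs=np.nonzero(k);print(n,len(xs),xs.min()+x0,xs.max()+x0,ys.min()+y0,ys.max()+y0)
    R2=scoopR(SY);org=np.array([.5442,-.0276,.018])-R2@np.array([-.063,0,0]);print([np.round(proj(im,org+R2@np.array(P))) for P in((-.034,0,.024),(-.083,0,.094))])
E
```

```text
[ 0.53276952 -0.36504031  0.1534697 ] [ 0.00690532 -0.00795362 -0.99994453] 0.00043558437633714464
rot [0. 0. 0.] cm [-0.2   0.73  5.14] rows>= 1.2
rot [0. 0. 0.] cm [-0.21  0.74  6.54] rows>= 1.6
green side 304.95652173913044 145.92391304347825 92 pred (np.float64(305.7360027470206), np.float64(146.2666167601605))
t 173 289 297 210 235
[array([291., 234.]), array([295., 211.])]
s 304 261 283 196 227
[array([282., 227.]), array([264., 196.])]
```

Call:
move_arm(rows=[0, 0, 0, -0.2, 0.7, 2.5, -1, 0, 0, 0, -0.2, 0.7, 4.5, -1, 0, 0, 0, -0.2, 0.7, 5.1, -1, 0, 0, 0, -0.2, 0.7, 5.6, -1, 0, 0, 0, -0.2, 0.7, 6, -1, 0, 0, 0, -0.2, 0.7, 6.3, -1, 0, 0, 0, -0.2, 0.7, 6.5, -1, 0, 0, 0, -0.2, 0.7, 6.5, -1, 0, 0, 0, -0.2, 0.7, 6.5, -1])

```text
time: 31.13
ee_pos: [0.5404, -0.3549, 0.0918]
tcp_rot: [[-0.871, 0.491, -0.006], [0.491, 0.871, -0.003], [0.003, -0.006, -1.0]]
ft_force: [-1.7, 3.4, 5.6]
gripper_width: 0.0008
```

Call:
move_arm(rows=[0, 0, 0, 0, 0, 0.1, -1, 0, 0, 0, 0, 0, 0.2, -1, 0, 0, 0, 0, 0, 0.2, -1])

```text
time: 31.38
ee_pos: [0.5405, -0.355, 0.0899]
tcp_rot: [[-0.871, 0.491, -0.005], [0.491, 0.871, -0.004], [0.003, -0.006, -1.0]]
ft_force: [-1.7, 3.9, 6.9]
gripper_width: 0.0005
```

Call:
move_arm(rows=[0, 0, 0, 0, 0, 0.1, -1, 0, 0, 0, 0, 0, 0.2, -1, 0, 0, 0, 0, 0, 0.2, -1])

```text
time: 31.63
ee_pos: [0.5405, -0.3551, 0.0884]
tcp_rot: [[-0.871, 0.491, -0.005], [0.491, 0.871, -0.004], [0.003, -0.006, -1.0]]
ft_force: [-2.6, 4.6, 9.6]
gripper_width: 0.0003
```

Call:
move_arm(rows=[0, 0, 0, 0, 0, 0.1, -1, 0, 0, 0, 0, 0, 0.1, -1, 0, 0, 0, 0, 0, 0.1, -1])

```text
time: 31.88
ee_pos: [0.5407, -0.355, 0.0882]
tcp_rot: [[-0.871, 0.491, -0.005], [0.491, 0.871, -0.004], [0.002, -0.006, -1.0]]
ft_force: [-5.6, 4.2, 16.7]
gripper_width: 0.0003
```

Call:
move_arm(rows=[0, 0, 0, 0, 0, 0.1, -1, 0, 0, 0, 0, 0, 0.1, -1, 0, 0, 0, 0, 0, 0.1, -1])

```text
time: 32.13
ee_pos: [0.5408, -0.355, 0.0881]
tcp_rot: [[-0.871, 0.491, -0.005], [0.491, 0.871, -0.005], [0.002, -0.007, -1.0]]
ft_force: [-7.4, 6.0, 24.2]
gripper_width: 0.0005
```

The plunger is on its stop: the force climbs while the position holds. I'll retreat clear and check.

Call:
move_arm(rows=[0, 0, 0, 0, 0, -1, -1, 0, 0, 0, 0, 0, -3, -1, 0, 0, 0, 0, 0, -7, -1, 0, 0, 0, 0, 0, -11, -1, 0, 0, 0, 4, -8, -13, -1, 0, 0, 0, 6, -12, -13, -1, 0, 0, 0, 8, -16, -13, -1, 0, 0, 0, 8, -20, -13, -1, 0, 0, 0, 8, -20, -13, -1])

```text
time: 32.88
ee_pos: [0.3777, -0.4849, 0.2171]
tcp_rot: [[-0.871, 0.491, -0.006], [0.491, 0.871, -0.006], [0.003, -0.008, -1.0]]
ft_force: [0.4, -0.1, 0.6]
gripper_width: 0.0002
```

```bash
python3 - <<'E'
from h import *
import pickle
o=ctrl.get_obs();print(o['ee_pos'],o['ft_force'],o['qvel'].round(3))
a=eyes.get_image('top');b=eyes.get_image('side');pickle.dump((a,b,o),open('im15.pkl','wb'))
pl=np.array([.5376,-.3599,.089])
m=cv2.inRange(cv2.cvtColor(b['frame'],cv2.COLOR_BGR2HSV),(50,100,40),(85,255,255));m[:, :290]=0;m[:130]=0;m[165:]=0
M=cv2.moments(m);print('green side',M['m10']/M['m00'],M['m01']/M['m00'])
a0,b0=pickle.load(open('im0.pkl','rb'))
d=np.abs(a['frame'].astype(int)-a0['frame']).max(2)>25
n,l,s,c=cv2.connectedComponentsWithStats(d.astype(np.uint8));print('top diffs',[(s[i].tolist()) for i in range(1,n) if s[i,4]>4])
x0,y0=362,200;hsv=cv2.cvtColor(a['frame'],cv2.COLOR_BGR2HSV);dd=(cv2.cvtColor(a0['frame'],cv2.COLOR_BGR2GRAY).astype(int)-cv2.cvtColor(a['frame'],cv2.COLOR_BGR2GRAY))[190:245,355:415]
ys,xs=np.nonzero(np.abs(dd)>20);print('cruc changed',len(xs),[(x+355,y+190) for x,y in zip(xs,ys)][:5])
print('floor z63',[np.round(proj(a,C+[.034*np.cos(t),.034*np.sin(t),-.042]),0).tolist() for t in(0,1.57,3.14,4.71)])
if len(xs): 
    u,v=xs.mean()+355,ys.mean()+190;print('beads at',u,v,onz(a,u,v,.063)-C,[xs.min()+355,xs.max()+355,ys.min()+190,ys.max()+190])
    print(cv2.cvtColor(a['frame'],cv2.COLOR_BGR2GRAY)[ys.min()+188:ys.max()+193,xs.min()+353:xs.max()+358])
E
```

```text
[ 0.37771338 -0.48493435  0.21713017] [ 0.43118582 -0.10591113  0.61898488] [ 0.771  0.069  0.    -0.159  0.038  0.095  0.824]
green side 304.9021739130435 145.92391304347825
top diffs [[276, 144, 28, 56, 839], [163, 185, 6, 6, 30], [183, 185, 4, 6, 22], [174, 193, 6, 6, 28], [168, 207, 7, 6, 30], [177, 208, 6, 7, 31], [282, 209, 20, 29, 226], [168, 221, 6, 7, 31], [177, 223, 6, 6, 30], [374, 225, 18, 8, 77], [475, 249, 20, 37, 102], [495, 254, 4, 3, 9], [490, 257, 4, 3, 9], [514, 261, 46, 67, 1477], [514, 265, 3, 3, 6], [506, 267, 13, 10, 50], [483, 271, 3, 5, 11], [524, 272, 4, 5, 15], [501, 275, 8, 11, 42], [484, 278, 3, 4, 10], [518, 279, 6, 10, 26], [490, 285, 16, 11, 72], [543, 338, 17, 13, 71], [548, 346, 12, 30, 213], [521, 352, 19, 39, 134], [532, 358, 3, 3, 7], [530, 364, 4, 4, 9], [537, 380, 3, 3, 7], [542, 383, 4, 3, 7], [558, 414, 2, 6, 7]]
cruc changed 80 [(np.int64(375), np.int64(225)), (np.int64(376), np.int64(225)), (np.int64(377), np.int64(225)), (np.int64(374), np.int64(226)), (np.int64(375), np.int64(226))]
floor z63 [[383.0, 206.0], [369.0, 220.0], [384.0, 233.0]
[... 546 characters left out ...]
6 228 241 244 237 215 203 197
  189 231 244 244]
 [240 243 215 201 199 195 174 209 223 203 204 197 215 236 223 202 204 202
  187 222 243 242]
 [189 238 243 217 189 167 186 225 199 205 206 200 185 199 207 199 202 198
  181 204 234 228]
 [145 167 237 243 223 197 219 230 191 202 204 195 173 198 219 190 186 182
  167 195 215 213]
 [188 161 166 237 243 240 237 237 164 185 187 178 189 234 241 221 183 159
  173 200 211 212]
 [206 196 166 175 230 240 244 236 196 172 175 167 225 241 239 230 204 178
  195 204 204 220]
 [205 200 203 187 166 201 233 241 242 226 227 219 232 230 219 197 209 216
  224 228 228 239]
 [205 199 204 202 199 176 171 218 235 238 243 242 239 237 236 233 235 239
  242 244 243 241]]
```

Call:
move_arm(rows=[0, 0, 0, 0, 0, 0, -1, 0, 0, 0, 0, 0, 0, -1, 0, 0, 0, 0, 0, 0, -1, 0, 0, 0, 0, 0, 0, -1, 0, 0, 0, 0, 0, 0, -1, 0, 0, 0, 0, 0, 0, -1])

```text
time: 33.48
ee_pos: [0.3801, -0.4828, 0.2159]
tcp_rot: [[-0.872, 0.49, -0.007], [0.49, 0.872, -0.004], [0.004, -0.007, -1.0]]
ft_force: [-0.1, -1.4, -0.6]
gripper_width: 0.0002
```

```bash
python3 - <<'E'
from h import *
print(ctrl.get_obs()['qvel'].round(3)); print(ctrl.finish_job())
E
```

```text
[ 0.004  0.001  0.004  0.    -0.001  0.002 -0.   ]
the job is handed in; nothing more can be done
None
```

I ran the whole job and handed it in at about 33.5 s; no verdict is reported. I scooped three beads and stood the loaded scoop on the left scale, let go. Then I tipped it over the crucible to 57°, put it back on the scale and pressed the plunger to its stop.

**Last checks:**
- **Beads:** three separate balls show in the crucible, in its -x half. The other two were in the tray's corners.
- **Scoop:** its handle lay within about 3 px of where an upright scoop on the scale should appear. I checked this before the press, and it was not touched afterwards.
- **Plunger:** when pressed, the force rose to 24 N while the position held, so it was on its stop. Its head was back at the same image position afterwards.
- **Bystanders:** the last top image shows no change at the jar, bowl or puck.

**What did not go smoothly:**
- **Tipping:** the arm slowed near a singular pose. The first tip stalled at 44° and needed a second move to reach 57°.
- **Withdrawing from the crucible:** the scoop drifted about 3 cm sideways. A 3.7 N side force showed there, so it may have brushed the rim.
- **Beads on the scale:** I only partly saw them during the weighing because the arm blocked the view. All three were in the scoop just before it was set down, and all three reached the crucible.

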